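# Park the index plunger, draw out the sample carriage and load its pellets

## Task

Load the bench analyser's sample carriage: pull up the sprung T-handle plunger that pins the carriage and twist it into a rest notch so that it stays up by itself, then draw the carriage out all the way to its stop. Then lay the two pressed pellets from the steel tray flat in the two empty wells, one in each, leaving the pellet that is already in the third well; knock nothing else about.

Things in the scene. Friction and masses are not known exactly. Their poses are not given: they have to be found in the camera images.
- analyser: Fixed bench analyser: aluminium base plate (top at 16 mm) with a white head on its rear part. Origin on the worktop below the head's front mouth. +x runs from the mouth into the head; the carriage is drawn out along -x; yaw within 0.25 rad of the world axes. Head: x 0 to 120, y -104 to 120 mm, 92 mm high; base plate x -190 to 120 mm.
- carriage (a joint): Travel of the sample carriage (m): 0 = home under the head, 0.13 = fully drawn out along the analyser's -x against its stop. About 1.5 N of friction; stays where it is left. At home the plunger pins it (1.5 mm of play).
- pull_handle (a point): Middle of the grip bar of the carriage's upright steel pull handle, 66 mm above the worktop: bar 10 mm thick, along the analyser's y, 60 mm long between its two posts, 33 mm of free space below it. At home 64 mm in front of the mouth. Moves with the carriage.
- t_handle (a point): Middle of the plunger's black T-bar, 50 mm long, 14 mm wide and high, on a vertical stem at analyser x -55, y +85 mm. The point's x axis runs along the bar. Seated, the bar lies along the analyser's x, its middle 82 mm above the worktop. The steel collar below it (30 mm wide) reaches up to 59 mm: keep fingertips above 61 mm.
- plunger_lift (a joint): How far the plunger is pulled up (m): 0 = seated, pin 7.5 mm deep in the carriage; end stop at 0.018. A spring pulls down with 7 N seated, 11 N at 0.014. A cross pin in a deep channel of the collar blocks twisting until the lift exceeds 0.012; let go over a rest notch it rests at about 0.0095.
- plunger_twist (a joint): Twist of the T-handle (rad), positive anticlockwise from above: 0 = bar along the analyser's x, over the deep channel. Rest notches at +1.05 and -1.05 (60 degrees either way, either will do; about 0.2 rad of play); end stops at 1.15 either way.
- well_a (a point): Centre of a pellet lying flat in well a, furthest from the plunger (analyser y -64 mm), empty at the start. Round well 32 mm wide, 9 mm deep in a grey block on the carriage; block top at 43 mm, well floor at 34 mm, this point at 42 mm above the worktop. Moves with the carriage: home 60 mm behind the head's mouth, drawn out 70 mm in front of it.
- well_b (a point): The same for the middle well (analyser y -12 mm), empty at the start.
- well_c (a point): The same for the well nearest the plunger (analyser y +40 mm); it holds pellet_0 at the start.
- pellet_0_mid (a point): Centre of the pellet already in well c: a plain stone-grey pressed disc 26 mm in diameter and 16 mm thick, about 18 g.
- pellet_1_mid (a point): Centre of a loose pellet of the same kind (26 mm in diameter, 16 mm thick, centre 8 mm above its underside) lying flat in the shallow steel tray right of the analyser (tray 170 x 110 mm, floor 2.5 mm, rim 7 mm high, fixed).
- pellet_2_mid (a point): Centre of the other loose pellet in the tray, the same in all respects.
- beaker: Bystander: empty glass beaker 54 mm wide, 70 mm high, right of the analyser; origin at the centre of its underside.
- tweezers: Bystander: steel tweezers 122 mm long lying near the front edge; origin at the middle of the underside.
- petri_dish: Bystander: petri dish 61 mm wide, 14 mm high, at the front left; origin at the centre of its underside.
There are look-alikes about, which are no part of the job. What is shaped like the part that bears pellet_2_mid but brown or green is not meant. Leave any turquoise look-alike of the part that bears pellet_1_mid alone.

How it is judged:
By the outcome, as a careful person would: the job done as asked, in the order asked, and still so for the second after the job is handed in, with the robot touching nothing.
It also fails if it takes over 72 s, if anything falls off the work surface, if the arm or the gripper's body presses on something with over 40 N, if the wrist force passes 120 N, or if a joint passes its speed limit or range.

## Robot

A 7-joint arm with a two-finger parallel gripper is mounted at the origin on a cart in front of the work surface, level with it; the furniture and walls round the work are solid. World frame = base frame: x ahead of the robot, y to its left, z up, the work surface at z = 0. Lengths are in mm, angles in rad, forces in N, time in s.
With the tool pointing down it reaches from about 350 to 900 mm from the base axis. Payload 7.2 kg.
Tool frame: the origin (TCP) lies at the very end of the fingers, on their centre line; the grasp point (between the pads) lies 19 mm behind it; z points along the fingers, y is the direction in which the jaws open and shut (so a half turn about z gives the same grasp; the last joint's range is limited). The gripper opens to 88 mm and grips with 3 to 60 N. Pads are 20 mm wide; open, the fingers measure 115 mm over their backs; the gripper's body (75 mm by 178 mm) begins 61 mm behind the grasp point.
Start: joints at [-0.068, 0.411, -0.013, 1.596, 0.006, 1.134, -0.082], TCP at [625.003, -0.011, 222.653] pointing down, gripper open.
Joint ranges: [-2.95, 2.95], [-0.29, 1.99], [-1.47, 1.44], [0.14, 2.54], [-1.03, 4.17], [0.13, 1.85], [-2.86, 2.86]. Speed limits (rad/s): [2.39, 2.39, 3.01, 3.01, 3.14, 3.14, 3.14].

## Interface

Orientations are given as [roll, pitch, yaw] about the fixed x, y, z axes, in that order (R = Rz(yaw) Ry(pitch) Rx(roll)).
In Python, from bench import bot gives the robot as it stands. The module is installed in compiled form; this text tells all that it offers.
- The arm moves only by the tool arm_command, never from a script. Its argument "series" is a list of rows, each a list of 6 numbers: the shift along the tool's x, y, z in mm, then the turn, a rotation vector about the tool's x, y, z in rad. A call has 1 to 12 rows; each row is the pose to reach, as a shift and turn from the pose measured when the call began, along the tool's axes at that moment; what a row does not reach only later rows make up. A row lasts 1/8 s, in which the tool goes at most 62.5 mm and 10.7 degrees, less where a joint would pass 70% of its speed; a pose out of reach is approached as far as the arm can. A call with a gripper value outside its range is refused whole. "claw" is the opening, from 0 (shut) to 1 (fully open), set as the call begins (left out, the last holds). The fingers move at their own pace and stop on an object; the grip force is fixed at half the most. Time passes only in rows, so rows that repeat a pose let the fingers close. It gives the time, the measured TCP pose, the force and the opening at its end, in the units of the state.
- bot.get_state(): the state, without advancing time (a new reading comes with each control period).
- bot.capture(name): name is "scene" or "side" or "wrist"; returns a dict with "pixels" (384x512x3 uint8, blue, green, red), "range_z" (384x512 float32, mm along the optical axis (not along the pixel's ray), 0 where there is no reading), "fx", "fy", "cx", "cy" (pixels), "rvec" (rotation vector, rad) and "tvec" (3), from world to camera coordinates, as OpenCV has them; the wrist camera has in their place "mount" (4x4, takes a point from camera to tool coordinates, whose origin is the TCP and whose axes are the flange's). Camera axes: x right, y down, z forward; pixel columns grow to the right and rows downward; lengths in mm; the calibration is good to about 2 mm. The wrist camera is an equidistant fisheye: a pixel r from the principal point sees the ray r / f radians off the axis. A picture is of the moment at which its call begins: read the wrist's pose just before it.
- bot.finish_job(): hands the job in, once; it reports no verdict.
The state is a dict: "t": time; "joint_positions": joint angles; "dq": joint speeds; "tau": joint torques, N m; "position": TCP position; "orientation": TCP orientation; "ft_force": force on the tool from outside, world axes, zero at the start; "torque": the same for the moment, N m; "grip_width": opening from 0.0 (shut) to 1.0 (fully open).
Only numpy, scipy, OpenCV 4.12 (cv2) and the standard library are available. Lean on these libraries where they do the work, as an engineer would, in place of code of your own. Each camera call takes 0.05 s, during which the arm holds its last target.

## Working session

There is one attempt and no reset: what is moved stays moved. The work goes in short steps, Python scripts to look and compute and a tool call to move; the robot and the scene stay as the last step left them, time stands still between calls to the robot, and variables do not carry over. Pictures are saved under pics/ and viewed, and the job is handed in when it is done.

Besides the shell and the picture viewer there is one more tool, called after "Request:" as name(argument=value, ...), one argument or row to a line, values as JSON. arm_command: Moves the arm, as the interface text tells. Its arguments: {"type":"object","properties":{"series":{"type":"array","items":{"type":"array","items":{"type":"number"}}},"claw":{"type":"number"}},"required":["series"]}

```bash
mkdir -p pics; cat > h.py <<'E'
import numpy as np, cv2
from bench import bot
from scipy.spatial.transform import Rotation as R
def cap(n,save=None):
    s=bot.get_state(); c=bot.capture(n); c['state']=s
    if save: cv2.imwrite('pics/'+save+'.png',c['pixels'])
    return c
def world_cam(c):
    # returns Rwc (cam->world), origin
    if 'mount' in c:
        s=c['state']; T=np.eye(4); T[:3,:3]=R.from_euler('xyz',s['orientation']).as_matrix(); T[:3,3]=s['position']
        M=T@np.array(c['mount']); return M[:3,:3],M[:3,3]
    Rm=cv2.Rodrigues(np.array(c['rvec'],float))[0]; return Rm.T,-Rm.T@np.array(c['tvec'],float).ravel()
def ray(c,u,v):
    x=(u-c['cx'])/c['fx'];y=(v-c['cy'])/c['fy']
    if 'mount' in c:
        r=np.hypot(x,y); d=np.array([np.sin(r)*x/max(r,1e-9),np.sin(r)*y/max(r,1e-9),np.cos(r)])
    else: d=np.array([x,y,1.])
    Rm,o=world_cam(c); return o,Rm@d,d
def onz(c,u,v,z):
    o,d,_=ray(c,u,v); return o+d*(z-o[2])/d[2]
def bydepth(c,u,v):
    o,d,dc=ray(c,u,v); z=c['range_z'][int(round(v)),int(round(u))]
    return o+d*(z/dc[2])
def proj(c,p):
    Rm,o=world_cam(c); q=Rm.T@(np.array(p)-o)
    if 'mount' in c:
        th=np.arctan2(np.hypot(q[0],q[1]),q[2]); n=np.hypot(q[0],q[1])
        return c['cx']+c['fx']*th*q[0]/n, c['cy']+c['fy']*th*q[1]/n
    return c['cx']+c['fx']*q[0]/q[2], c['cy']+c['fy']*q[1]/q[2]
def cloud(c):
    v,u=np.mgrid[0:384,0:512].astype(float); x=(u-c['cx'])/c['fx'];y=(v-c['cy'])/c['fy']
    if 'mount' in c:
        r=np.hypot(x,y)+1e-9; d=np.stack([np.sin(r)*x/r,np.sin(r)*y/r,np.cos(r)],-1); d=d/d[...,2:]
    else: d=np.stack([x,y,np.ones_like(x)],-1)
    Rm,o=world_cam(c); P=(d*c['range_z'][...,None])@Rm.T+o
    P[c['range_z']<=0]=np.nan; return P
def tri(obs):
    A=np.zeros((3,3));b=np.zeros(3)
    for c,u,v in obs:
        o,d,_=ray(c,u,v); d=d/np.linalg.norm(d); Q=np.eye(3)-np.outer(d,d); A+=Q;b+=Q@o
    return np.linalg.solve(A,b)
E
python3 - <<'E'
from h import *
import pickle
s=bot.get_state();print(s)
for n in ['scene','side','wrist']:
    c=cap(n,n+'0'); pickle.dump(c,open(n+'0.pkl','wb')); print(n,world_cam(c)[1],c['fx'],c['cx'],c['cy'],(c['range_z']>0).mean())
E
```

```text
{'t': 0.0, 'joint_positions': array([-0.06820433,  0.41186954, -0.01269482,  1.59701569,  0.00554757,
        1.13428155, -0.08216274]), 'dq': array([ 3.67861838e-04, -8.73351460e-04,  6.70682283e-04, -4.73291444e-05,
        1.80225172e-03,  1.42465476e-04,  3.40935837e-05]), 'tau': array([-2.92756195e-04, -5.87956166e+01,  6.41712137e-01, -2.91074431e+01,
       -5.37758670e-02,  1.83686998e-02,  1.53371734e-04]), 'position': array([ 6.24513187e+02, -3.13838037e-02,  2.21839665e+02]), 'orientation': array([-3.14005455e+00,  6.83029843e-05,  1.57082449e+00]), 'ft_force': array([ 0.88287725, -0.53624606,  0.23830404]), 'torque': array([-0.00564562,  0.01232072, -0.03739221]), 'grip_width': 1.0025568625709287}
scene [ -58.8376205  -477.27736044  690.50513524] 384.87063212389523 254.3423287589136 192.15502341025223 0.9957377115885416
side [ 410.36600396 -923.83701819  718.32310868] 432.59626435642 262.47747226723794 195.3658754563678 0.9806976318359375
wrist [623.57853335  75.21895398 383.97083539] 297.3186396354542 254.37425771267152 185.02486550280705 0.988800048828125
```

View pics/scene0.png

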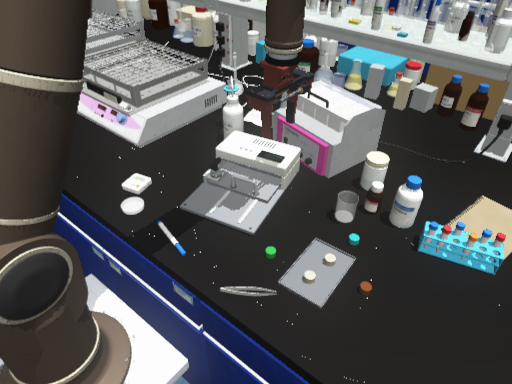

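View pics/side0.png

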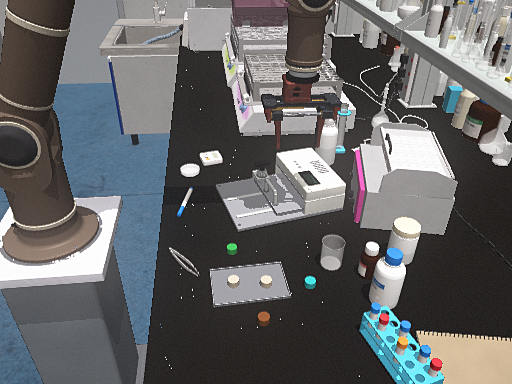

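View pics/wrist0.png

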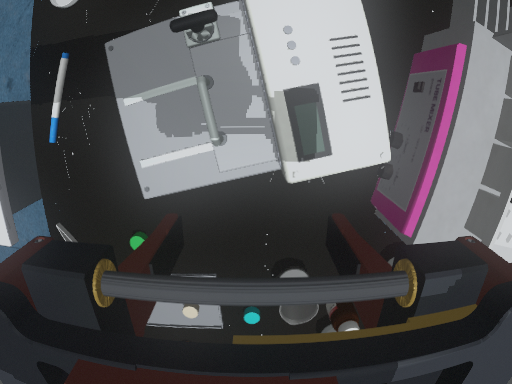

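```bash
python3 - <<'E'
from h import *
import pickle
C={n:pickle.load(open(n+'0.pkl','rb')) for n in ['scene','side','wrist']}
w=C['wrist']['pixels'][0:200,90:400]; cv2.imwrite('pics/w0c.png',cv2.resize(w,None,fx=2.5,fy=2.5,interpolation=cv2.INTER_CUBIC))
w=C['side']['pixels'][130:330,170:350]; cv2.imwrite('pics/s0c.png',cv2.resize(w,None,fx=3,fy=3,interpolation=cv2.INTER_CUBIC))
w=C['scene']['pixels'][120:310,170:390]; cv2.imwrite('pics/sc0c.png',cv2.resize(w,None,fx=3.5,fy=3,interpolation=cv2.INTER_CUBIC))
P={n:cloud(C[n]) for n in C}
p=P['wrist']; m=np.zeros((384,512),bool); m[0:160,120:400]=1
for lo,hi in [(10,20),(35,47),(64,75),(84,93)]:
    print(lo,hi,(m&(p[...,2]>lo)&(p[...,2]<hi)).sum(), np.nanmedian(p[m&(p[...,2]>lo)&(p[...,2]<hi)],axis=0))
# bar pull handle
for n,box in [('wrist',(70,150,190,235)),]:
    v0,v1,u0,u1=box; q=p[v0:v1,u0:u1].reshape(-1,3); q=q[(q[:,2]>60)&(q[:,2]<80)]
    print('handle',len(q),q.mean(0),np.median(q[:,2])); e=np.linalg.svd(q[:,:2]-q[:,:2].mean(0),full_matrices=False)[2][0];t=(q[:,:2]-q[:,:2].mean(0))@e;print(e,np.degrees(np.arctan2(e[1],e[0])),t.min(),t.max(),q[:,:2].mean(0)+e*(t.min()+t.max())/2)
# pellets: colour in side/scene
for n in C:
    px=C[n]['pixels'].astype(int);b,g,r=px[...,0],px[...,1],px[...,2]
    mk=((r>150)&(r-b>20)&(r-b<70)&(abs(r-g)<35)).astype(np.uint8)
    k,l,st,ce=cv2.connectedComponentsWithStats(mk)
    for i in range(1,k):
        if 30<st[i,4]<900: 
            qq=P[n][l==i]; print(n,st[i],ce[i].round(1),np.nanmedian(qq,axis=0).round(1))
E
```

```text
10 20 10495 [505.80730214  86.78538947  16.15233718]
35 47 657 [565.07103924 158.53083371  43.14017751]
64 75 953 [576.92152228  74.6696348   69.19430656]
84 93 16241 [688.772941   107.85322487  91.87918346]
handle 654 [573.93228157  67.44921251  69.29601957] 69.96432513068459
[ 0.22101048 -0.97527143] -77.23160954588431 -39.638710012991126 40.045934138292026 [573.97728197  67.25063548]
scene [117   0   8   9  46] [121.7   3.3] [1429.9 1786.    97.1]
scene [181   5  31  41 421] [200.1  22.2] [1416.3 1052.3   96.6]
scene [  0  70  78  18 530] [24.4 79.2] [ 81.3 -68.2 534.1]
scene [345  75  17  15 156] [354.   83.8] [1430.3  178.1   23.9]
scene [400  77  13   6  56] [405.9  79.6] [1402.8  -38.   112.6]
scene [388  87  10  10  59] [392.7  91.7] [1477.5   22.7   20.2]
scene [367 157  22  11  58] [379.2 164. ] [ 836.1 -201.6   92.5]
scene [  0 219  22   6  92] [  9.5 221.6] [ 16.3 -54.5 379.5]
scene [  0 247  58  27 125] [ 23.6 256.1] [ 13.2 -64.7 334.3]
scene [ 49 317  51  67 191] [ 82.  356.9] [ 19.1 -65.2  73.8]
scene [ 99 350  28  34 481] [115.5 370.3] [ 49.7 -82.2  10.6]
side [  6   
[... 217 characters left out ...]
634.1 -38.  426.3]
side [457  89  19  40 310] [465.1 106.4] [1381.9  503.4   99.9]
side [ 0 94 22 14 60] [  9.3 101.3] [ 24.5 -56.1 378.8]
side [ 16 123  24  33  88] [ 32.6 137.5] [ 52.9 -60.9 301.9]
side [ 61 201  15  20  34] [ 69.7 211.8] [ 65.7 -21.5  76.4]
side [ 13 218  32  12  76] [ 29.1 226.1] [-15.4 -67.2  75.4]
side [397 228  24  11  95] [409.4 234.5] [ 855.6 -208.9   94.2]
side [ 23 237  53  23 317] [ 53.4 250.9] [ 31.1 -86.   13.5]
side [ 76 236  16  12  35] [ 82.6 242.4] [ 88.9 -60.4  11.5]
side [228 275  11   9  77] [233.  278.8] [ 449.  -231.3   19.6]
side [261 275  11   9  77] [265.8 279.1] [ 521.9 -239.    19.2]
wrist [183 307  14  10 106] [189.7 311.6] [ 520.1 -237.7   18.8]
```

View pics/w0c.png

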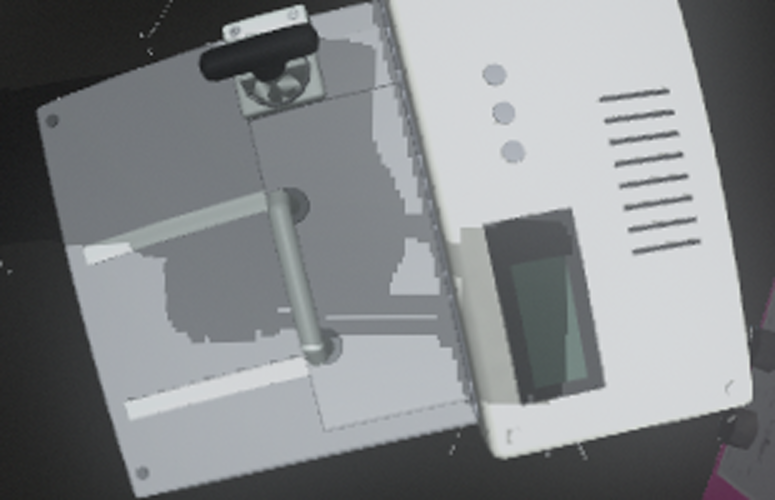

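View pics/s0c.png

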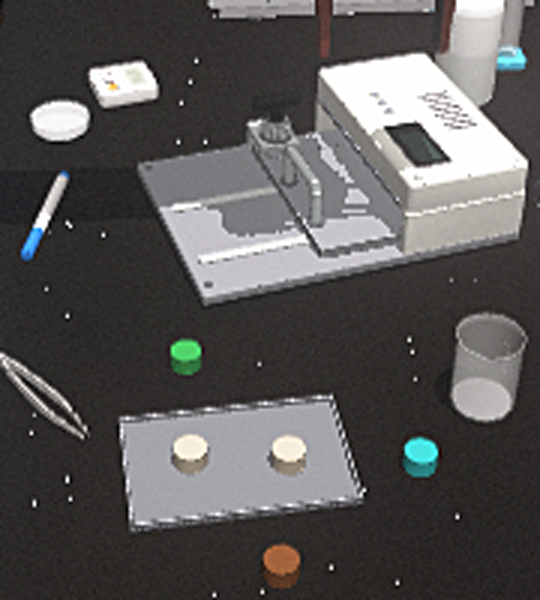

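View pics/sc0c.png

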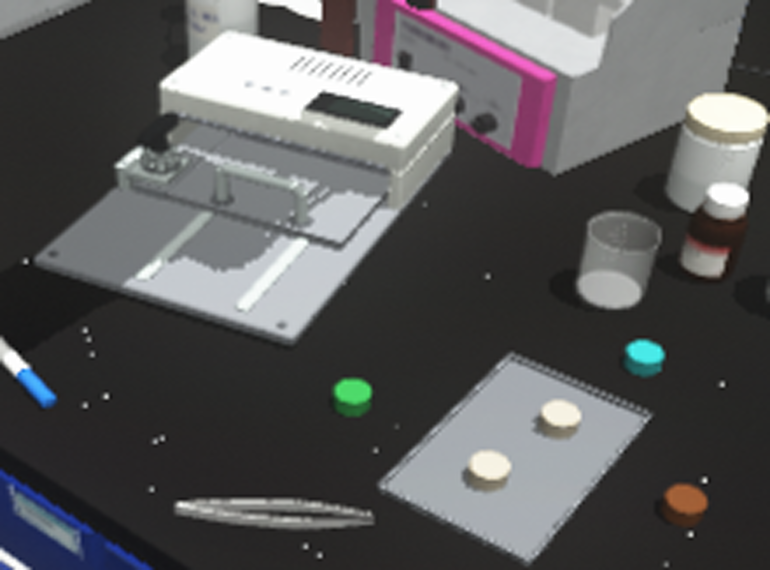

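```bash
python3 - <<'E'
from h import *
import pickle
C={n:pickle.load(open(n+'0.pkl','rb')) for n in ['scene','side','wrist']}
P={n:cloud(C[n]) for n in C}
for n in C:
    px=C[n]['pixels'].max(-1); p=P[n]
    m=(px<70)&(p[...,2]>72)&(p[...,2]<95)&(abs(p[...,0]-565)<60)&(abs(p[...,1]-160)<60)
    v,u=np.nonzero(m); q=p[m]
    if len(q)<10: print(n,len(q)); continue
    e=np.linalg.svd(q[:,:2]-q[:,:2].mean(0),full_matrices=False)[2][0];e*=np.sign(e[0]);t=(q[:,:2]-q[:,:2].mean(0))@e
    print(n,len(q),u.min(),u.max(),v.min(),v.max(),'z',np.percentile(q[:,2],[5,50,95]).round(1),'yaw',np.degrees(np.arctan2(e[1],e[0])).round(2),t.min(),t.max(),'mid',(q[:,:2].mean(0)+e*(t.min()+t.max())/2).round(1), 'pxmid',u.mean(),v.mean())
    top=q[q[:,2]>86]; print('   top',len(top),top.mean(0).round(1))
    m=(p[...,2]>67)&(p[...,2]<78)&(abs(p[...,0]-574)<40)&(abs(p[...,1]-67)<45); q=p[m]; 
    e=np.linalg.svd(q[:,:2]-q[:,:2].mean(0),full_matrices=False)[2][0];e*=np.sign(e[1]);t=(q[:,:2]-q[:,:2].mean(0))@e
    print('  handle',len(q),q[:,2].max(),'yaw',np.degrees(np.arctan2(-e[0],e[1])).round(2),t.min(),t.max(),'mid',(q[:,:2].mean(0)+e*(t.min()+t.max())/2).round(1))
    # head
    m=(p[...,2]>88)&(p[...,2]<96)&(p[...,0]>560)&(p[...,0]<800)&(p[...,1]<250)&(p[...,1]>-80)&(C[n]['pixels'].min(-1)>120); q=p[m][:,:2].astype(np.float32)
    r=cv2.minAreaRect(q); print('  head',len(q),r, cv2.boxPoints(r).round(0).tolist())
E
```

```text
scene 70 209 220 158 168 z [78.  84.7 87.8] yaw 9.95 -20.925944604795927 27.02717810142861 mid [561.1 157.6] pxmid 214.72857142857143 163.0857142857143
   top 17 [559.2 159.1  87.2]
  handle 36 69.68005407354212 yaw 12.31 -29.99091978068483 32.612139901242216 mid [574.4  61.6]
  head 1307 ((703.9591064453125, 62.880828857421875), (133.54415893554688, 323.3358154296875), 18.182668685913086) [[590.0, 196.0], [691.0, -112.0], [818.0, -70.0], [717.0, 237.0]]
side 88 254 270 160 167 z [77.2 85.6 90.9] yaw 11.0 -23.74400040441583 26.632428764227654 mid [564.  159.4] pxmid 261.79545454545456 163.47727272727272
   top 43 [562.8 160.9  88.6]
  handle 53 74.54080405397065 yaw 13.26 -31.66440748800523 36.11100450146689 mid [574.7  64.9]
  head 1506 ((702.2425537109375, 67.85569763183594), (122.3800277709961, 318.97198486328125), 13.813522338867188) [[605.0, 208.0], [681.0, -102.0], [800.0, -72.0], [724.0, 237.0]]
wrist 609 170 216 9 32 z [81.9 88.  89.8] yaw 12.69 -25.255168617906694 23.979552976512984 mid [561.1 161.9] pxmid 193.12972085385877 20.55665024630542
   top 472 [561.3 163.   88.3]
  handle 559 73.55202322176132 yaw 12.88 -35.748383953971334 35.56158420360938 mid [573.7  67.5]
  head 16728 ((673.05810546875, 95.72499084472656), (158.59939575195312, 194.41183471679688), 13.038653373718262) [[574.0, 173.0], [618.0, -17.0], [772.0, 19.0], [728.0, 208.0]]
```

```bash
cat >> h.py <<'E'
def to(pos,jaw=None,verb=True):
    """row to reach world pos with tool down, jaw (tool y) at world angle jaw deg"""
    s=bot.get_state(); R0=R.from_euler('xyz',s['orientation']); d=R0.inv().apply(np.array(pos,float)-s['position'])
    if jaw is None: return d.round(1)
    best=None
    a=np.radians(jaw); y=np.array([np.cos(a),np.sin(a),0]); z=np.array([0,0,-1.]); x=np.cross(y,z)
    rv=(R0.inv()*R.from_matrix(np.stack([x,y,z],1))).as_rotvec()
    print('row',d.round(1),rv.round(4),'rows',np.ceil(max(np.linalg.norm(d)/62.5,np.degrees(np.linalg.norm(rv))/10.7)),'q7',s['joint_positions'][6].round(2),'F',np.round(s['ft_force'],1),'t',s['t'])
E
python3 - <<'E'
from h import *
import pickle
C={n:pickle.load(open(n+'0.pkl','rb')) for n in ['scene','side','wrist']}
for n in ['scene','side']:
    p=cloud(C[n]); m=(p[...,2]>100)&(p[...,0]>350)&(p[...,0]<760)&(p[...,1]>120)&(p[...,1]<420)&(p[...,2]<200); q=p[m]; print(n,len(q),np.percentile(q,[2,20,50,80,98],axis=0).round(0).tolist() if len(q) else '')
print(C['wrist']['mount'])
to([561.5,161.5,150],-77.25)
E
```

```text
scene 33 [[754.0, 281.0, 101.0], [756.0, 288.0, 103.0], [758.0, 296.0, 110.0], [759.0, 303.0, 114.0], [760.0, 311.0, 118.0]]
side 0 
[[ 4.67810308e-04 -9.62098797e-01 -2.72700725e-01  7.52368848e+01]
 [ 9.99999879e-01  4.91731930e-04 -1.93781942e-05 -1.19981412e+00]
 [ 1.52739391e-04 -2.72700683e-01  9.62098911e-01 -1.62096438e+02]
 [ 0.00000000e+00  0.00000000e+00  0.00000000e+00  1.00000000e+00]]
row [161.5 -63.   72.1] [-1.0000e-03  8.0000e-04  1.3483e+00] rows 8.0 q7 -0.08 F [ 0.6  0.2 -0.5] t 0.15
```

Request:
arm_command(
  series=[
    [20, -8, 9, 0, 0, 0.168],
    [40, -16, 18, 0, 0, 0.337],
    [60, -24, 27, 0, 0, 0.506],
    [81, -32, 36, 0, 0, 0.674],
    [101, -40, 45, 0, 0, 0.843],
    [121, -48, 54, 0, 0, 1.01],
    [141, -55, 63, 0, 0, 1.18],
    [161.5, -63, 72, -0.001, 0.001, 1.348],
    [161.5, -63, 72, -0.001, 0.001, 1.348],
    [161.5, -63, 72, -0.001, 0.001, 1.348],
    [161.5, -63, 72, -0.001, 0.001, 1.348],
  ],
  claw=0.4,
)

```text
t: 1.52
position: [562.2, 160.2, 150.5]
orientation: [3.141, -0.001, 0.223]
ft_force: [0.5, -0.4, 1.0]
grip_width: 0.399
```

```bash
python3 - <<'E'
from h import *
import pickle
c=cap('wrist','wrist1'); pickle.dump(c,open('wrist1.pkl','wb')); s=c['state']
print(s['position'],s['orientation'],s['joint_positions'].round(2),s['grip_width'])
p=cloud(c); px=c['pixels'].max(-1)
m=(px<75)&(p[...,2]>70)&(p[...,2]<95)&(abs(p[...,0]-562)<45)&(abs(p[...,1]-161)<35)
v,u=np.nonzero(m); q=p[m]; print(len(q),np.percentile(q[:,2],[5,50,95]),u.min(),u.max(),v.min(),v.max())
r=cv2.minAreaRect(q[q[:,2]>85][:,:2].astype(np.float32)); print(r,cv2.boxPoints(r).round(1).tolist())
to([561.5,161.5,64],-77.25)
E
```

```text
[562.21386116 160.1649842  150.51899009] [ 3.14126848e+00 -8.07815282e-04  2.23292257e-01] [-0.52  0.42  0.21  1.79 -0.1   0.95 -1.62] 0.39868159510198814
938 [84.71856579 88.25458369 89.75049438] 242 259 166 224
((561.3218383789062, 163.92550659179688), (47.847537994384766, 13.506269454956055), 13.058919906616211) [[536.5, 165.10000610351562], [539.5, 151.89999389648438], [586.2000122070312, 162.8000030517578], [583.0999755859375, 175.89999389648438]]
row [-0.5 -1.4 86.5] [ 0.0002 -0.0008  0.0002] rows 2.0 q7 -1.62 F [ 0.9 -0.4  0.1] t 1.575
```

View pics/wrist1.png

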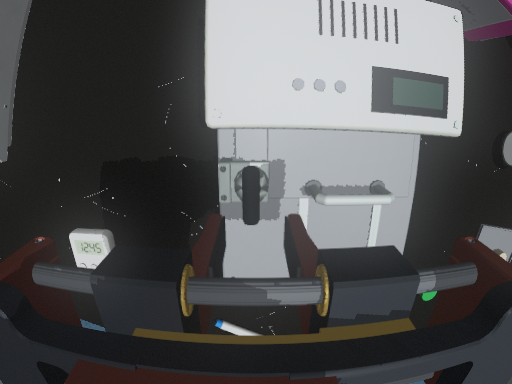

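```bash
python3 - <<'E'
from h import *
to([561.4,163,64],-77.25)
E
```

```text
row [-0.2 -2.8 86.5] [ 0.0002 -0.0008  0.0002] rows 2.0 q7 -1.62 F [ 0.9 -0.4  0.1] t 1.575
```

Request:
arm_command(
  series=[
    [0, -3, 20, 0, 0, 0],
    [0, -3, 42, 0, 0, 0],
    [0, -3, 62, 0, 0, 0],
    [0, -3, 76, 0, 0, 0],
    [0, -3, 86, 0, 0, 0],
    [0, -3, 86, 0, 0, 0],
    [0, -3, 86, 0, 0, 0],
  ],
)

```text
t: 2.45
position: [562.0, 163.3, 65.0]
orientation: [3.142, -0.002, 0.223]
ft_force: [-0.2, -0.0, 0.3]
grip_width: 0.402
```

Request:
arm_command(
  series=[
    [0, 0, 0, 0, 0, 0],
    [0, 0, 0, 0, 0, 0],
    [0, 0, 0, 0, 0, 0],
    [0, 0, 0, 0, 0, 0],
    [0, 0, 0, 0, 0, 0],
    [0, 0, 0, 0, 0, 0],
  ],
  claw=0,
)

```text
t: 3.2
position: [562.2, 163.3, 65.4]
orientation: [-3.142, -0.002, 0.223]
ft_force: [-0.2, -0.3, 4.6]
grip_width: 0.152
```

```bash
python3 - <<'E'
from h import *
c=cap('wrist','wrist2');c=cap('side','side2'); s=bot.get_state()
print(s['position'],s['orientation'],s['grip_width']*88,s['ft_force'],s['torque'])
E
```

```text
[562.26394369 163.3680915   65.39085887] [-3.14154480e+00 -2.27270965e-03  2.22857613e-01] 14.138669936517093 [-0.49466983  0.20337927  5.61253465] [-0.01079957  0.13188153 -0.02888965]
```

View pics/wrist2.png

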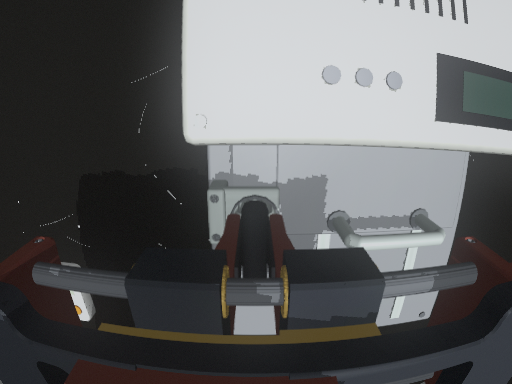

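Request:
arm_command(
  series=[
    [0, 0, -4, 0, 0, 0],
    [0, 0, -8, 0, 0, 0],
    [0, 0, -12, 0, 0, 0],
    [0, 0, -15, 0, 0, 0],
    [0, 0, -15.5, 0, 0, 0],
    [0, 0, -15.5, 0, 0, 0],
    [0, 0, -15.5, 0, 0, 0],
  ],
)

```text
t: 4.18
position: [562.2, 163.3, 80.7]
orientation: [3.142, -0.002, 0.223]
ft_force: [4.5, 1.8, -11.6]
grip_width: 0.158
```

```bash
python3 - <<'E'
from h import *
s=bot.get_state()
print(s['position'],s['orientation'],s['grip_width']*88,s['ft_force'],s['torque'])
c=cap('wrist','wrist3');p=cloud(c); px=c['pixels'].max(-1)
m=(px<75)&(p[...,2]>70)&(p[...,2]<115)&(abs(p[...,0]-562)<30)&(abs(p[...,1]-163)<6); q=p[m]; print(len(q),np.percentile(q[:,2],[5,50,95]))
E
```

```text
[562.15008542 163.27256088  80.7363844 ] [ 3.14157721e+00 -2.03552036e-03  2.22711588e-01] 13.875606283262014 [  4.47707837   1.7502885  -11.60495373] [ 0.2970689  -0.98947551  0.04041021]
1558 [ 99.15871584 103.68007369 105.26499025]
```

Request:
arm_command(
  series=[
    [0, 0, 0, 0, 0, -0.13],
    [0, 0, 0, 0, 0, -0.27],
    [0, 0, 0, 0, 0, -0.4],
    [0, 0, 0, 0, 0, -0.53],
    [0, 0, 0, 0, 0, -0.66],
    [0, 0, 0, 0, 0, -0.79],
    [0, 0, 0, 0, 0, -0.92],
    [0, 0, 0, 0, 0, -1.05],
    [0, 0, 0, 0, 0, -1.05],
    [0, 0, 0, 0, 0, -1.05],
  ],
)

```text
t: 5.48
position: [562.0, 163.4, 80.6]
orientation: [3.14, -0.001, 1.27]
ft_force: [3.9, 3.3, -12.5]
grip_width: 0.156
```

```bash
python3 - <<'E'
from h import *
s=bot.get_state()
print(s['position'],s['orientation'],s['grip_width']*88,s['ft_force'],s['torque'],s['joint_positions'])
c=cap('wrist','wrist4')
E
```

```text
[562.02011141 163.44835631  80.63785222] [ 3.14017016e+00 -1.12464906e-03  1.26994757e+00] 13.701159320853652 [  3.89189378   3.26228634 -12.52838582] [ 0.68244178 -0.86881961  0.01432803] [-0.30958368  0.50151166 -0.07485513  1.83025747  0.04968659  0.809807
 -0.71031411]
```

View pics/wrist4.png

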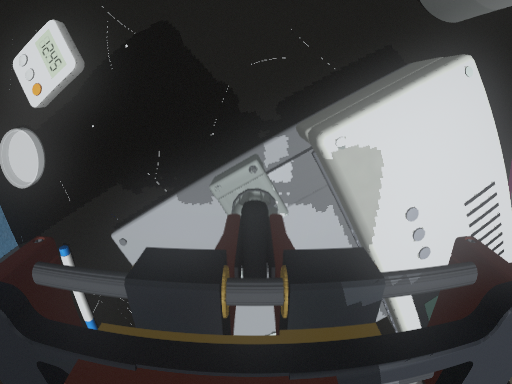

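Request:
arm_command(
  series=[
    [0, 0, 2, 0, 0, 0],
    [0, 0, 4, 0, 0, 0],
    [0, 0, 5.5, 0, 0, 0],
    [0, 0, 5.5, 0, 0, 0],
    [0, 0, 5.5, 0, 0, 0],
  ],
)

```text
t: 6.15
position: [562.0, 163.5, 75.2]
orientation: [3.14, -0.001, 1.27]
ft_force: [4.3, 2.0, -10.6]
grip_width: 0.16
```

Request:
arm_command(
  series=[
    [0, 0, 0, 0, 0, 0],
    [0, 0, 0, 0, 0, 0],
    [0, 0, 0, 0, 0, 0],
    [0, 0, -10, 0, 0, 0],
    [0, 0, -30, 0, 0, 0],
    [0, 0, -55, 0, 0, 0],
    [0, 0, -75, 0, 0, 0],
    [0, 0, -75, 0, 0, 0],
    [0, 0, -75, 0, 0, 0],
  ],
  claw=0.4,
)

```text
t: 7.28
position: [561.5, 163.3, 149.8]
orientation: [3.14, -0.001, 1.271]
ft_force: [-0.5, 0.3, -0.7]
grip_width: 0.399
```

```bash
python3 - <<'E'
from h import *
c=cap('wrist','wrist5'); p=cloud(c); px=c['pixels'].max(-1)
m=(px<75)&(p[...,2]>75)&(p[...,2]<115)&(abs(p[...,0]-562)<40)&(abs(p[...,1]-163)<40); q=p[m]; print(len(q),np.percentile(q[:,2],[5,50,95]))
print(cv2.minAreaRect(q[q[:,2]>np.median(q[:,2])-4][:,:2].astype(np.float32)))
# handle
m=(p[...,2]>66)&(p[...,2]<74)&(abs(p[...,0]-574)<40)&(abs(p[...,1]-67)<50); q=p[m];print(len(q))
if len(q)>50: print(cv2.minAreaRect(q[:,:2].astype(np.float32)),np.median(q[:,2]))
s=bot.get_state();print(s['position'],s['ft_force'])
to([574,67,150],12.75)
E
```

```text
874 [93.78497508 97.36050121 98.95795783]
((560.962158203125, 164.7306365966797), (47.256553649902344, 13.616448402404785), 72.28379821777344)
139
((564.8253173828125, 91.22653198242188), (26.488447189331055, 7.755143165588379), 85.78913879394531) 69.93345528913773
[561.36560325 163.229171   149.40765223] [ 0.26536572 -0.18579275  0.00482896]
row [-88.2  40.5  -0.6] [ 6.000e-04 -2.000e-04 -5.228e-01] rows 3.0 q7 -0.7 F [ 0.3 -0.2  0. ] t 7.325
```

View pics/wrist5.png

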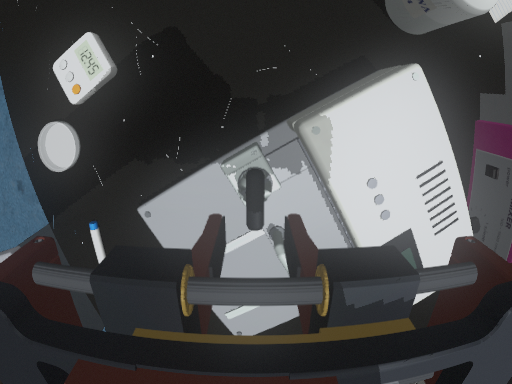

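Request:
arm_command(
  series=[
    [-22, 10, 0, 0, 0, -0.13],
    [-44, 20, 0, 0, 0, -0.26],
    [-66, 30, 0, 0, 0, -0.39],
    [-88, 40.5, 0, 0, 0, -0.523],
    [-88, 40.5, 0, 0, 0, -0.523],
    [-88, 40.5, 0, 0, 0, -0.523],
  ],
)

```text
t: 8.07
position: [573.6, 68.2, 148.8]
orientation: [-3.141, -0.001, 1.791]
ft_force: [0.6, 0.6, 0.1]
grip_width: 0.404
```

```bash
python3 - <<'E'
from h import *
c=cap('wrist','wrist6'); p=cloud(c); px=c['pixels'].max(-1)
m=(p[...,2]>66)&(p[...,2]<74)&(abs(p[...,0]-574)<40)&(abs(p[...,1]-67)<50); q=p[m];print(len(q))
if len(q)>50: print(cv2.minAreaRect(q[:,:2].astype(np.float32)),np.median(q[:,2]),q.max(0))
s=bot.get_state();print(s['position'],s['ft_force'])
to([574,67,47.5],12.75)
E
```

```text
904
((573.5778198242188, 67.92787170410156), (9.571978569030762, 75.0902099609375), 12.433098793029785) 70.13131877530235 [584.89620788 104.45516025  72.59039126]
[573.62244043  68.64225471 148.99549118] [0.18052412 0.82918078 0.09794663]
row [ -1.8   0.  101.5] [-0.     -0.0008 -0.0006] rows 2.0 q7 -0.05 F [0.2 0.8 0.1] t 8.125
```

View pics/wrist6.png

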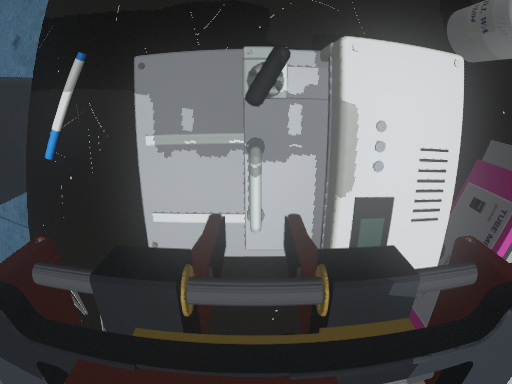

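Request:
arm_command(
  series=[
    [-0.5, 0, 25, 0, 0, 0],
    [-1, 0, 50, 0, 0, 0],
    [-1, 0, 75, 0, 0, 0],
    [-1, 0, 92, 0, 0, 0],
    [-1, 0, 101, 0, 0, 0],
    [-1, 0, 101, 0, 0, 0],
    [-1, 0, 101, 0, 0, 0],
  ],
)

```text
t: 9.0
position: [574.4, 67.9, 48.7]
orientation: [3.14, -0.001, 1.793]
ft_force: [0.3, 0.8, 0.1]
grip_width: 0.4
```

Request:
arm_command(
  series=[
    [0, 0, 0, 0, 0, 0],
    [0, 0, 0, 0, 0, 0],
    [0, 0, 0, 0, 0, 0],
    [0, 0, 0, 0, 0, 0],
    [0, 0, 0, 0, 0, 0],
  ],
  claw=0,
)

```text
t: 9.62
position: [574.5, 67.8, 49.0]
orientation: [3.14, -0.001, 1.793]
ft_force: [-1.1, 0.2, 4.5]
grip_width: 0.107
```

```bash
python3 - <<'E'
from h import *
s=bot.get_state();print(s['position'],s['orientation'],s['ft_force'],s['grip_width']*88)
a=np.radians(12.75)
to(s['position']-130*np.array([np.cos(a),np.sin(a),0]),12.75)
E
```

```text
[574.4605676   67.8291682   49.01403904] [ 3.14022768e+00 -6.34241698e-04  1.79253124e+00] [-1.14160604  0.15572657  4.53204856] 9.445090716988023
row [-1.0e-01 -1.3e+02 -2.0e-01] [ 0.0014 -0.0006 -0.0008] rows 3.0 q7 -0.08 F [-1.1  0.2  4.5] t 9.625
```

Request:
arm_command(
  series=[
    [0, -3, 0, 0, 0, 0],
    [0, -8, 0, 0, 0, 0],
    [0, -16, 0, 0, 0, 0],
    [0, -26, 0, 0, 0, 0],
    [0, -38, 0, 0, 0, 0],
    [0, -50, 0, 0, 0, 0],
    [0, -62, 0, 0, 0, 0],
    [0, -74, 0, 0, 0, 0],
    [0, -86, 0, 0, 0, 0],
    [0, -98, 0, 0, 0, 0],
    [0, -108, 0, 0, 0, 0],
    [0, -115, 0, 0, 0, 0],
  ],
)

```text
t: 11.12
position: [461.7, 42.3, 49.0]
orientation: [3.14, -0.0, 1.792]
ft_force: [2.6, -1.6, 2.2]
grip_width: 0.103
```

Request:
arm_command(
  series=[
    [0, -4, 0, 0, 0, 0],
    [0, -8, 0, 0, 0, 0],
    [0, -11, 0, 0, 0, 0],
    [0, -13, 0, 0, 0, 0],
    [0, -14.5, 0, 0, 0, 0],
    [0, -15.5, 0, 0, 0, 0],
    [0, -16.5, 0, 0, 0, 0],
    [0, -16.5, 0, 0, 0, 0],
  ],
)

```text
t: 12.12
position: [447.6, 39.1, 49.0]
orientation: [3.136, -0.001, 1.792]
ft_force: [7.9, -0.5, -6.2]
grip_width: 0.11
```

```bash
python3 - <<'E'
from h import *
s=bot.get_state();print(s['position'],s['orientation'],s['ft_force'],s['torque'],s['grip_width']*88, np.linalg.norm(s['position'][:2]-[574.46,67.83]))
E
```

```text
[447.63121595  39.10043176  49.03031647] [ 3.13637468e+00 -6.46738912e-04  1.79246062e+00] [ 7.90667387 -0.46953597 -6.22478834] [-0.03593891 -1.85194058 -0.01124849] 9.660709715917934 130.042026105211
```

Request:
arm_command(
  series=[
    [0, -1, 0, 0, 0, 0],
    [0, -2, 0, 0, 0, 0],
    [0, -2.5, 0, 0, 0, 0],
    [0, -2.5, 0, 0, 0, 0],
  ],
)

```text
t: 12.62
position: [447.7, 39.1, 49.0]
orientation: [3.132, -0.001, 1.793]
ft_force: [11.0, 1.1, -10.2]
grip_width: 0.105
```

```bash
python3 - <<'E'
from h import *
s=bot.get_state();print(s['position'],s['orientation'],s['ft_force'],s['torque'],s['grip_width']*88, np.linalg.norm(s['position'][:2]-[574.46,67.83]))
E
```

```text
[447.68703653  39.11968764  49.03810611] [ 3.13172840e+00 -8.73359038e-04  1.79258485e+00] [ 11.04713639   1.09302872 -10.21227449] [-0.03403733 -2.29850999 -0.02266671] 9.220326782955295 129.98333086732578
```

Request:
arm_command(
  series=[
    [0, 0.5, 0, 0, 0, 0],
    [0, 1, 0, 0.009, 0, 0],
    [0, 1, 0, 0.009, 0, 0],
  ],
)

```text
t: 13.0
position: [447.9, 39.1, 48.9]
orientation: [-3.141, -0.001, 1.793]
ft_force: [-0.8, -1.3, 5.3]
grip_width: 0.106
```

Request:
arm_command(
  series=[
    [0, 0, 0, 0, 0, 0],
    [0, 0, 0, 0, 0, 0],
    [0, 0, 0, 0, 0, 0],
    [0, 0, -20, 0, 0, 0],
    [0, 0, -50, 0, 0, 0],
    [0, 0, -90, 0, 0, 0],
    [0, 0, -120, 0, 0, 0],
    [0, 0, -120, 0, 0, 0],
  ],
  claw=0.4,
)

```text
t: 14.0
position: [449.3, 39.3, 170.9]
orientation: [3.138, -0.0, 1.792]
ft_force: [0.9, -0.4, -0.3]
grip_width: 0.394
```

```bash
python3 - <<'E'
from h import *
s=bot.get_state();print(s['position'],s['orientation'],s['ft_force'])
import pickle
for n in ['scene','side','wrist']:
    c=cap(n,n+'7'); pickle.dump(c,open(n+'7.pkl','wb'))
    p=cloud(c);q=p[(p[...,2]>66)&(p[...,2]<74)&(abs(p[...,0]-447)<30)&(abs(p[...,1]-39)<50)]
    if len(q)>20: print(n,len(q),cv2.minAreaRect(q[:,:2].astype(np.float32)))
    # block top
    q=p[(p[...,2]>40)&(p[...,2]<46)&(p[...,0]>480)&(p[...,0]<640)&(p[...,1]>-60)&(p[...,1]<200)]; print(n,'block',len(q),cv2.minAreaRect(q[:,:2].astype(np.float32)),np.median(q[:,2]))
    im=c['pixels']; 
    if n!='wrist':
        im=im[130:330,170:350] if n=='side' else im[120:310,170:390]; im=cv2.resize(im,None,fx=3,fy=3,interpolation=cv2.INTER_CUBIC); cv2.imwrite('pics/%s7c.png'%n,im)
E
```

```text
[449.34162739  39.32811375 170.88228872] [ 3.13829872e+00 -3.75698517e-04  1.79242416e+00] [ 0.91331652 -0.42768536 -0.26077107]
scene 68 ((446.92431640625, 34.739501953125), (11.802046775817871, 67.47607421875), 12.361418724060059)
scene block 394 ((563.096923828125, 86.49002075195312), (59.67647171020508, 203.23406982421875), 11.238176345825195) 41.08321523726636
side 61 ((450.4286193847656, 32.298526763916016), (10.851062774658203, 67.18392181396484), 12.957536697387695)
side block 537 ((571.0072021484375, 92.58644104003906), (213.89743041992188, 87.26296997070312), 89.59512329101562) 43.52796636626317
wrist 792 ((447.1372375488281, 39.533443450927734), (9.540721893310547, 72.99412536621094), 12.509309768676758)
wrist block 5720 ((568.7094116210938, 93.40260314941406), (215.15310668945312, 91.85076141357422), 88.70677947998047) 42.96478081885513
```

View pics/wrist7.png

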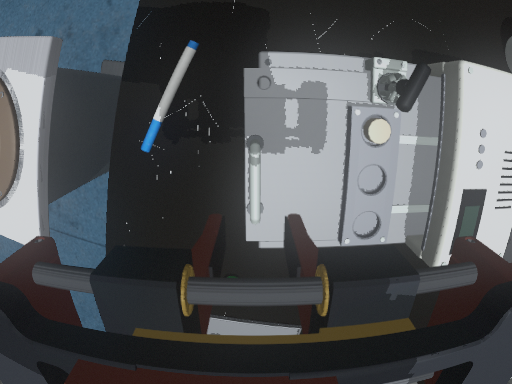

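View pics/side7c.png

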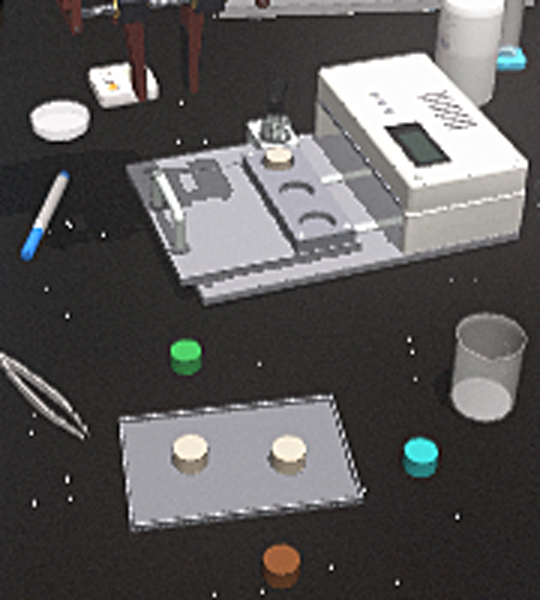

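View pics/scene7c.png

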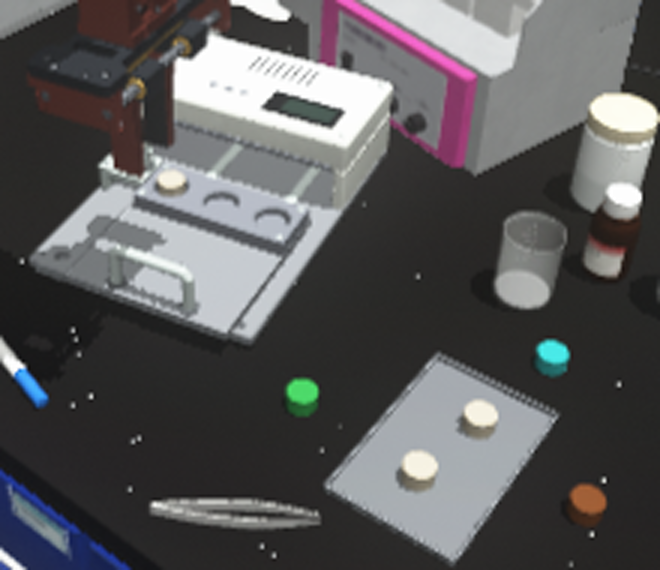

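```bash
python3 - <<'E'
from h import *
to([590,-33,165],12.75)
E
```

```text
row [-101.6  123.3    2.7] [-0.0023 -0.0009 -0.0007] rows 3.0 q7 -0.02 F [ 0.8  0.4 -0.1] t 14.15
```

Request:
arm_command(
  series=[
    [-25, 31, 0, 0, 0, 0],
    [-50, 62, 0, 0, 0, 0],
    [-75, 93, 0, 0, 0, 0],
    [-101.5, 123, 2.5, -0.002, -0.001, -0.001],
    [-101.5, 123, 2.5, -0.002, -0.001, -0.001],
    [-101.5, 123, 2.5, -0.002, -0.001, -0.001],
    [-101.5, 123, 2.5, -0.002, -0.001, -0.001],
  ],
)

```text
t: 15.02
position: [588.7, -32.2, 164.8]
orientation: [-3.14, -0.0, 1.795]
ft_force: [-0.6, -0.6, -0.7]
grip_width: 0.396
```

```bash
python3 - <<'E'
from h import *
import pickle
c=cap('wrist','wrist8'); pickle.dump(c,open('wrist8.pkl','wb'))
print(c['state']['position'],c['state']['dq'].max())
for k,w in dict(a=(579.9,14.8,43),b=(568.4,65.6,43),c=(556.9,116.3,50)).items(): print(k,np.round(proj(c,w),1))
im=c['pixels'][20:260,150:390]; cv2.imwrite('pics/wrist8c.png',cv2.resize(im,None,fx=2.5,fy=2.5,interpolation=cv2.INTER_CUBIC))
E
```

```text
[588.69102978 -32.16982962 164.78501993] 0.0014322918312500077
a [257.6 131.9]
b [257.8  77.5]
c [257.9  23. ]
```

View pics/wrist8c.png

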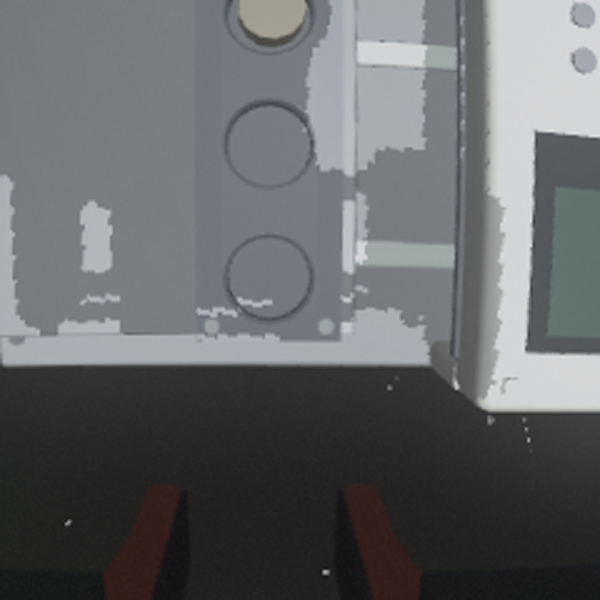

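```bash
python3 - <<'E'
from h import *
import pickle
c8=pickle.load(open('wrist8.pkl','rb'));c7=pickle.load(open('wrist7.pkl','rb'))
pr=dict(a=(579.9,14.8,43),b=(568.4,65.6,43))
res={}
for n,c in (('w7',c7),('w8',c8)):
    g=cv2.GaussianBlur(c['pixels'],(0,0),.8)[...,1].astype(float)
    for k,w in pr.items():
        u0,v0=proj(c,w); 
        # dark rim line: radial minima
        best=[]
        for a in np.arange(0,2*np.pi,np.pi/36):
            P=np.array(w)+0; rr=np.arange(13,19,.25)
            pts=np.array([proj(c,P+[r*np.cos(a),r*np.sin(a),0]) for r in rr],np.float32)
            val=cv2.remap(g.astype(np.float32),pts[:,0][None],pts[:,1][None],cv2.INTER_LINEAR)[0]
            i=val.argmin()
            if 0<i<len(rr)-1 and np.median(val)-val[i]>6: best.append(pts[i])
        if len(best)<10: print(n,k,len(best)); continue
        el=cv2.fitEllipse(np.array(best)); res[n,k]=el; x=onz(c,*el[0],43)
        print(n,k,len(best),np.round(el[0],1),np.round(el[1],1),'pred',np.round((u0,v0),1),'world@43',x.round(1),'depth z',np.nanmedian(cloud(c)[int(v0)-3:int(v0)+4,int(u0)-3:int(u0)+4,2]).round(1))
for k in 'ab':
    if ('w7',k) in res and ('w8',k) in res: print(k,'tri',tri([(c7,*res['w7',k][0]),(c8,*res['w8',k][0])]).round(1))
C={n:pickle.load(open(n+'7.pkl','rb')) for n in ['scene','side']}
obs={0:[],1:[]}
for n in C:
    px=C[n]['pixels'].astype(int);b,g,r=px[...,0],px[...,1],px[...,2]; p=cloud(C[n])
    mk=((r>120)&(r-b>12)&(p[...,2]>15)&(p[...,0]>380)&(p[...,0]<600)&(abs(p[...,1]+240)<50)).astype(np.uint8)
    k,l,st,ce=cv2.connectedComponentsWithStats(mk)
    for i in range(1,k):
        if st[i,4]>30:
            x=onz(C[n],*ce[i],18.5); obs[int(x[0]>485)].append((C[n],*ce[i])); print(n,st[i].tolist(),ce[i].round(1),x.round(1),np.nanmedian(p[l==i][:,2]).round(1),px[l==i].mean(0).round())
for k in obs: print('pellet tri',len(obs[k]),tri(obs[k]).round(1))
to([485,-200,165],12.75)
E
```

```text
w7 a 31 [365.4 223.4] [22.5 27.9] pred [367.  225.7] world@43 [576.9  17.1  43. ] depth z 34.0
w7 b 45 [370.7 178.4] [25.1 29.2] pred [372.5 180.3] world@43 [565.6  67.1  43. ] depth z 34.1
w8 a 72 [257.1 130.6] [33.3 34. ] pred [257.6 131.9] world@43 [579.2  16.   43. ] depth z 34.1
w8 b 67 [257.1  77.7] [33.7 34.4] pred [257.8  77.5] world@43 [567.8  65.3  43. ] depth z 34.2
a tri [579.3  15.6  38.3]
b tri [567.9  66.   37.9]
scene [325, 254, 11, 9, 71] [330.1 257.9] [ 519.  -243.1   18.5] 16.6 [216. 232. 236.]
scene [304, 271, 12, 10, 76] [309.3 275.2] [ 445.6 -233.7   18.5] 16.7 [211. 227. 232.]
side [228, 275, 11, 10, 83] [233.  279.1] [ 449.2 -230.8   18.5] 19.1 [207. 227. 237.]
side [261, 275, 11, 10, 84] [266.  279.6] [ 522.3 -240.1   18.5] 19.4 [205. 224. 234.]
pellet tri 2 [ 448.2 -231.8   17.4]
pellet tri 2 [ 521.3 -241.6   17.9]
row [-140.5 -138.5    0.2] [-0.0008 -0.0002  0.0013] rows 4.0 q7 0.14 F [-0.4 -0.7 -0.6] t 15.075
```

```bash
python3 - <<'E'
from h import *
to([498,-300,165],12.75)
E
```

```text
row [-2.409e+02 -1.481e+02  2.000e-01] [-0.0008 -0.0002  0.0013] rows 5.0 q7 0.14 F [-0.4 -0.7 -0.6] t 15.075
```

Request:
arm_command(
  series=[
    [-40, -25, 0, 0, 0, 0],
    [-80, -50, 0, 0, 0, 0],
    [-120, -74, 0, 0, 0, 0],
    [-160, -99, 0, 0, 0, 0],
    [-200, -124, 0, 0, 0, 0],
    [-230, -142, 0, 0, 0, 0],
    [-241, -148, 0, -0.001, 0, 0.001],
    [-241, -148, 0, -0.001, 0, 0.001],
    [-241, -148, 0, -0.001, 0, 0.001],
  ],
)

```text
t: 16.2
position: [499.0, -298.0, 165.2]
orientation: [3.141, -0.001, 1.796]
ft_force: [0.1, -0.3, 0.3]
grip_width: 0.397
```

```bash
python3 - <<'E'
from h import *
import pickle
c=cap('wrist','wrist9'); pickle.dump(c,open('wrist9.pkl','wb')); print(c['state']['position'])
px=c['pixels'].astype(int);b,g,r=px[...,0],px[...,1],px[...,2]; p=cloud(c)
mk=((r>120)&(r-b>12)&(p[...,2]>15)&(p[...,0]>380)&(p[...,0]<600)&(abs(p[...,1]+240)<50)).astype(np.uint8)
k,l,st,ce=cv2.connectedComponentsWithStats(mk)
for i in range(1,k):
    if st[i,4]>60:
        cn=cv2.findContours((l==i).astype(np.uint8),cv2.RETR_EXTERNAL,cv2.CHAIN_APPROX_NONE)[0][0]; el=cv2.fitEllipse(cn)
        print(st[i].tolist(),ce[i].round(1),np.round(el[0],1),np.round(el[1],1),onz(c,*el[0],18.5).round(1),np.nanmedian(p[l==i],axis=0).round(1),px[l==i].mean(0).round())
to([449,-232,10.5],12.75)
E
```

```text
[ 498.96434776 -297.98114767  165.17485022]
[210, 90, 24, 24, 444] [221.1 101.1] [221.1 101.1] [22.5 23.5] [ 447.2 -230.    18.5] [ 447.2 -229.9   18.6] [221. 234. 238.]
[276, 113, 24, 23, 288] [286.6 125.9] [287.3 123.9] [21.1 22.4] [ 519.3 -237.9   18.5] [ 517.8 -240.6   18.5] [224. 236. 239.]
[180, 264, 15, 52, 420] [185.7 289.9] [187.  289.9] [13.7 49.9] [ 447.8 -465.3   18.5] [ 473.6 -274.4  263.6] [ 90. 147. 167.]
[315, 265, 15, 51, 404] [323.1 290.1] [321.7 290.2] [13.5 49.3] [ 616.3 -427.1   18.5] [ 509.5 -266.1  263.8] [ 88. 145. 165.]
[133, 318, 282, 26, 2716] [287.5 334.1] [276.3 330.4] [ 23.5 250.2] [ 577.2 -507.    18.5] [ 504.5 -276.2  272.6] [ 73. 122. 140.]
row [ 75.4 -34.  154.7] [ 0.0006 -0.001   0.003 ] rows 3.0 q7 0.66 F [-0.5  0.2 -0. ] t 16.25
```

View pics/wrist9.png

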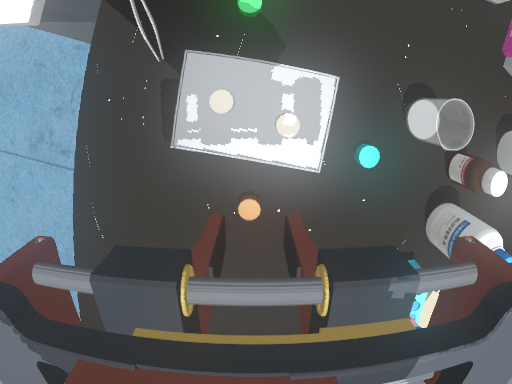

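```bash
python3 - <<'E'
from h import *
to([447.5,-230.5,10],12.75)
E
```

```text
row [ 77.2 -35.2 155.2] [ 0.0006 -0.001   0.003 ] rows 3.0 q7 0.66 F [-0.5  0.2 -0. ] t 16.25
```

Request:
arm_command(
  series=[
    [39, -18, 10, 0, 0, 0],
    [77, -35, 40, 0.001, -0.001, 0.003],
    [77, -35, 70, 0.001, -0.001, 0.003],
    [77, -35, 100, 0.001, -0.001, 0.003],
    [77, -35, 115, 0.001, -0.001, 0.003],
    [77, -35, 120, 0.001, -0.001, 0.003],
    [77, -35, 120, 0.001, -0.001, 0.003],
  ],
)

```text
t: 17.12
position: [448.1, -230.6, 45.5]
orientation: [-3.142, 0.0, 1.794]
ft_force: [-0.6, 0.7, 0.4]
grip_width: 0.395
```

```bash
python3 - <<'E'
from h import *
c=cap('wrist','wrist10');print(bot.get_state()['position'])
to([447.5,-230.5,10],12.75)
print(proj(c,(447.5,-230.5,18.5)))
im=c['pixels'][120:340,150:370]; cv2.imwrite('pics/wrist10c.png',cv2.resize(im,None,fx=2.7,fy=2.7))
E
```

```text
[ 448.28058451 -230.81306687   45.86568649]
row [ 0.5 -0.7 35.9] [0.0005 0.0006 0.0001] rows 1.0 q7 0.56 F [ 0.1 -0.2  0. ] t 17.175
(np.float64(255.01563589436665), np.float64(215.5098189702162))
```

View pics/wrist10c.png

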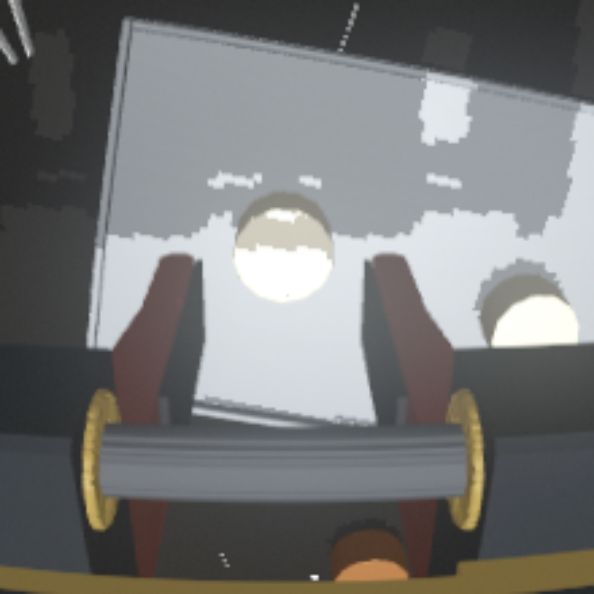

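Request:
arm_command(
  series=[
    [1.2, -0.5, 12, 0, 0, 0],
    [1.2, -0.5, 24, 0, 0, 0],
    [1.2, -0.5, 32, 0, 0, 0],
    [1.2, -0.5, 36, 0, 0, 0],
    [1.2, -0.5, 36, 0, 0, 0],
    [1.2, -0.5, 36, 0, 0, 0],
  ],
)

```text
t: 17.92
position: [447.7, -229.9, 10.0]
orientation: [3.141, 0.001, 1.793]
ft_force: [0.3, 0.6, -0.7]
grip_width: 0.403
```

Request:
arm_command(
  series=[
    [0, 0, 0, 0, 0, 0],
    [0, 0, 0, 0, 0, 0],
    [0, 0, 0, 0, 0, 0],
    [0, 0, 0, 0, 0, 0],
    [0, 0, 0, 0, 0, 0],
  ],
  claw=0.2,
)

```text
t: 18.55
position: [448.0, -230.0, 10.3]
orientation: [3.14, 0.001, 1.793]
ft_force: [0.0, -0.1, 5.9]
grip_width: 0.27
```

```bash
python3 - <<'E'
from h import *
c=cap('wrist','wrist11');s=bot.get_state();print(s['position'],s['grip_width']*88,s['ft_force'])
im=c['pixels'][120:340,150:370]; cv2.imwrite('pics/wrist11c.png',cv2.resize(im,None,fx=2.7,fy=2.7))
E
```

```text
[ 447.94560559 -229.94955969   10.28317332] 23.72442131968127 [-0.83660044 -0.25253086  5.03987485]
```

View pics/wrist11c.png

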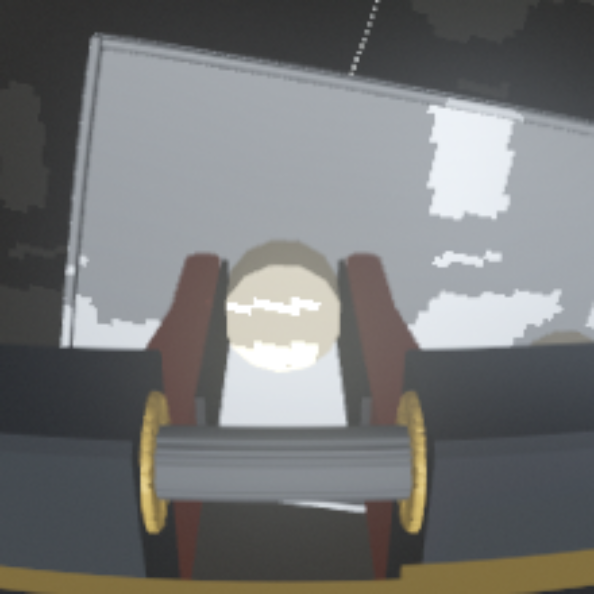

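```bash
python3 - <<'E'
from h import *
c=cap('wrist'); s=c['state']
px=c['pixels'].astype(int);b,g,r=px[...,0],px[...,1],px[...,2];p=cloud(c)
mk=(r>120)&(r-b>8)&(abs(p[...,2]-18.5)<3)&(abs(p[...,0]-447)<20)&(abs(p[...,1]+230)<20)
q=p[mk];print(mk.sum(),q.min(0),q.max(0)); print(cv2.minEnclosingCircle(q[:,:2].astype(np.float32)),np.median(q[:,2]),s['position'],s['grip_width']*88)
E
```

```text
1105 [ 434.00691017 -242.69402214   15.56846214] [ 464.47470786 -213.20274321   20.58084578]
((450.91583251953125, -225.95193481445312), 18.22732925415039) 18.493972169361058 [ 447.94560559 -229.94955969   10.28317332] 23.72442131968127
```

Request:
arm_command(
  series=[
    [0, 0, 0, 0, 0, 0],
    [0, 0, 0, 0, 0, 0],
    [0, 0, -5, 0, 0, 0],
    [0, 0, -15, 0, 0, 0],
    [0, 0, -30, 0, 0, 0],
    [0, 0, -50, 0, 0, 0],
    [0, 0, -70, 0, 0, 0],
    [0, 0, -85, 0, 0, 0],
    [0, 0, -90, 0, 0, 0],
    [0, 0, -90, 0, 0, 0],
  ],
  claw=0,
)

```text
t: 19.9
position: [447.9, -229.9, 100.5]
orientation: [3.14, 0.001, 1.793]
ft_force: [-0.1, -0.0, -0.3]
grip_width: 0.269
```

```bash
python3 - <<'E'
from h import *
c=cap('wrist','wrist12');s=bot.get_state();print(s['position'],s['grip_width']*88,s['ft_force'])
im=c['pixels'][120:340,150:370]; cv2.imwrite('pics/wrist12c.png',cv2.resize(im,None,fx=2.7,fy=2.7))
to([579.3,15.5,100],12.75)
c=cap('side'); im=c['pixels'][200:320,180:320]; cv2.imwrite('pics/side12c.png',cv2.resize(im,None,fx=4,fy=4))
E
```

```text
[ 447.61219103 -229.77913439  100.02569371] 23.744221864619053 [-0.01454778  0.06529888 -0.99498333]
row [210.1 182.6  -0. ] [0.0009 0.0009 0.0001] rows 5.0 q7 0.57 F [-0.   0.1 -1. ] t 19.95
```

View pics/wrist12c.png

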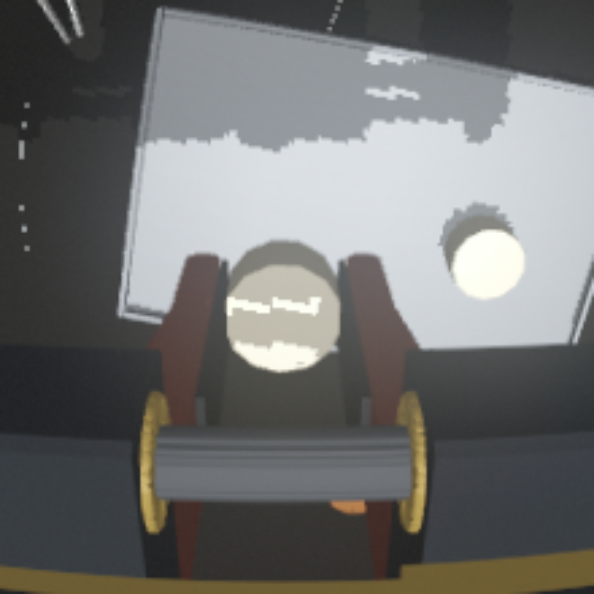

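View pics/side12c.png

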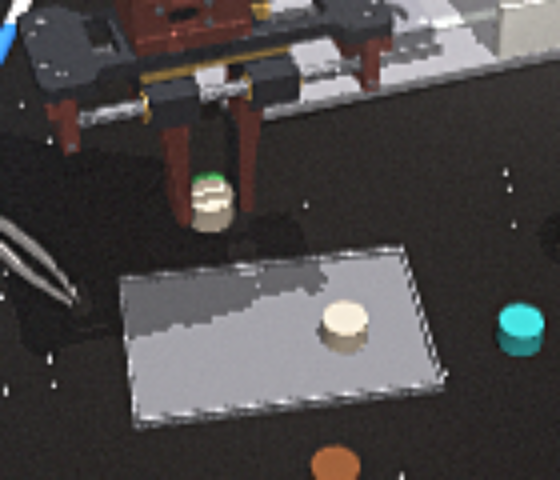

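```bash
python3 - <<'E'
from h import *
c=cap('wrist'); s=c['state']
print(onz(c,255.2,237.8,s['position'][2]+8.2)-s['position'])
E
```

```text
[-0.62542581  0.32159818  8.2       ]
```

Request:
arm_command(
  series=[
    [25, 22, 0, 0, 0, 0],
    [55, 48, 0, 0, 0, 0],
    [85, 74, 0, 0, 0, 0],
    [115, 100, 0, 0, 0, 0],
    [145, 126, 0, 0, 0, 0],
    [175, 152, 0, 0, 0, 0],
    [195, 170, 0, 0, 0, 0],
    [210, 182.5, 0, 0.001, 0.001, 0],
    [210, 182.5, 0, 0.001, 0.001, 0],
    [210, 182.5, 0, 0.001, 0.001, 0],
  ],
)

```text
t: 21.3
position: [578.4, 14.0, 99.2]
orientation: [-3.14, 0.0, 1.792]
ft_force: [0.0, -0.4, -0.7]
grip_width: 0.272
```

```bash
python3 - <<'E'
from h import *
c=cap('wrist','wrist13');s=bot.get_state();print(s['position'],s['grip_width']*88,s['ft_force'])
for n in 'ab': print(n,np.round(proj(c,dict(a=(579.3,15.5,43),b=(568,65.6,43))[n]),1))
to([579.3,15.5,45],12.75)
E
```

```text
[578.44626352  13.83612007  99.36606254] 24.053731383096288 [-0.07299558 -0.49931461 -0.03746146]
a [257.4 200.3]
b [257.6 133.9]
row [ 1.4  1.3 54.4] [-0.0017  0.0001 -0.0015] rows 1.0 q7 0.05 F [-0.1 -0.5 -0. ] t 21.35
```

View pics/wrist13.png

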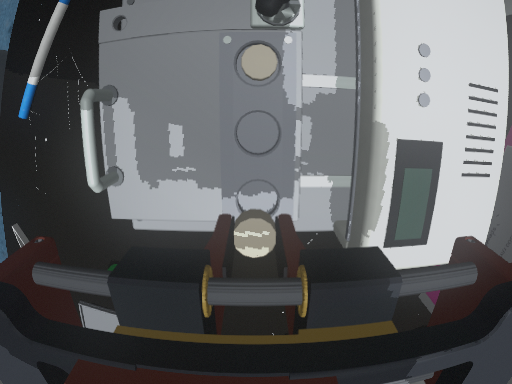

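Request:
arm_command(
  series=[
    [0.5, 0.5, 10, 0, 0, 0],
    [1.4, 1.3, 22, -0.001, 0, -0.001],
    [1.4, 1.3, 34, -0.001, 0, -0.001],
    [1.4, 1.3, 42, -0.001, 0, -0.001],
    [1.4, 1.3, 45, -0.001, 0, -0.001],
    [1.4, 1.3, 45, -0.001, 0, -0.001],
  ],
)

```text
t: 22.1
position: [579.3, 15.5, 54.2]
orientation: [-3.141, -0.0, 1.793]
ft_force: [0.2, 1.2, -0.5]
grip_width: 0.272
```

```bash
python3 - <<'E'
from h import *
c=cap('wrist','wrist14');s=bot.get_state();print(s['position'],s['grip_width']*88,s['ft_force'])
im=c['pixels'][100:290,160:350]; cv2.imwrite('pics/wrist14c.png',cv2.resize(im,None,fx=3,fy=3))
print(proj(c,(579.3,15.5,43)))
to([579.3,15.5,45],12.75)
c=cap('side'); im=c['pixels'][150:250,220:340]; cv2.imwrite('pics/side14c.png',cv2.resize(im,None,fx=5,fy=5))
E
```

```text
[579.52128657  15.50079655  54.5275664 ] 24.357557915261392 [-0.19033991 -0.43847479  0.16798892]
(np.float64(255.9881590693629), np.float64(225.0541033365816))
row [ 0.  -0.2  9.5] [-0.0005  0.0001 -0.0005] rows 1.0 q7 0.04 F [-0.2 -0.4  0.2] t 22.15
```

View pics/wrist14c.png

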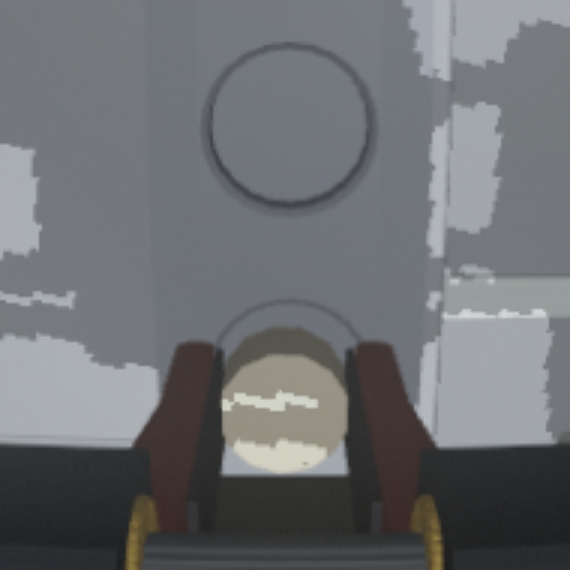

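View pics/side14c.png

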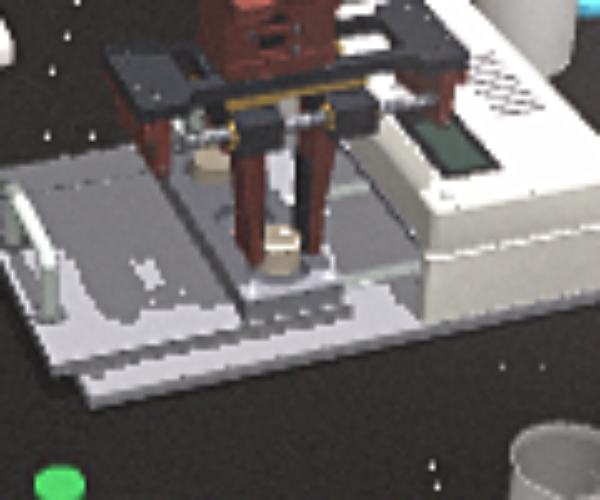

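Request:
arm_command(
  series=[
    [0, 0.7, 3, 0, 0, 0],
    [0, 0.7, 6, 0, 0, 0],
    [0, 0.7, 9.5, 0, 0, 0],
    [0, 0.7, 9.5, 0, 0, 0],
    [0, 0.7, 9.5, 0, 0, 0],
  ],
)

```text
t: 22.82
position: [580.3, 15.6, 45.2]
orientation: [-3.141, 0.0, 1.793]
ft_force: [-0.7, -0.4, -0.4]
grip_width: 0.273
```

```bash
python3 - <<'E'
from h import *
c=cap('wrist','wrist15');s=bot.get_state();print(s['position'],s['grip_width']*88,s['ft_force'],s['torque'])
im=c['pixels'][100:290,160:350]; cv2.imwrite('pics/wrist15c.png',cv2.resize(im,None,fx=3,fy=3))
E
```

```text
[580.34441774  15.64755101  45.20244717] 24.15801367553013 [ 0.10216666 -0.46181641  0.10054336] [-0.00344115 -0.04459529  0.01788881]
```

View pics/wrist15c.png

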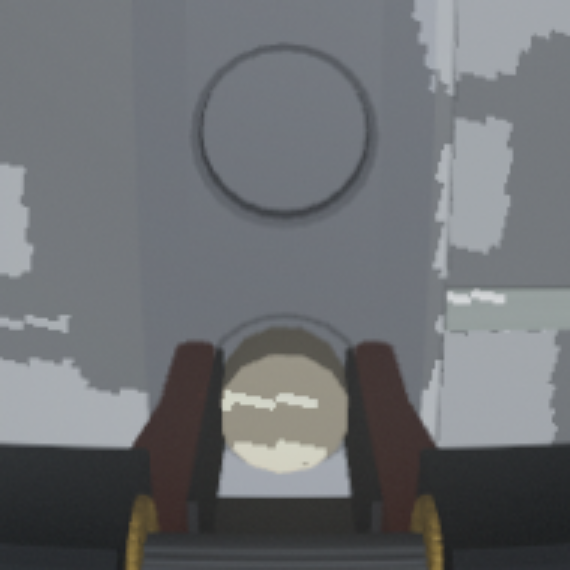

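Request:
arm_command(
  series=[
    [0, 0, 1, 0, 0, 0],
    [0, 0, 1, 0, 0, 0],
  ],
)

```text
t: 23.12
position: [580.3, 15.6, 44.2]
orientation: [-3.141, 0.0, 1.793]
ft_force: [0.4, 0.2, -0.9]
grip_width: 0.269
```

Request:
arm_command(
  series=[
    [0, 0, 0, 0, 0, 0],
    [0, 0, 0, 0, 0, 0],
    [0, 0, 0, 0, 0, 0],
    [0, 0, -10, 0, 0, 0],
    [0, 0, -30, 0, 0, 0],
    [0, 0, -60, 0, 0, 0],
    [0, 0, -90, 0, 0, 0],
    [-30, 0, -115, 0, 0, 0],
    [-60, 0, -115, 0, 0, 0],
    [-80, 0, -115, 0, 0, 0],
    [-80, 0, -115, 0, 0, 0],
  ],
  claw=0.4,
)

```text
t: 24.5
position: [597.8, -63.9, 159.1]
orientation: [-3.141, 0.0, 1.79]
ft_force: [0.3, 0.5, -0.3]
grip_width: 0.399
```

```bash
python3 - <<'E'
from h import *
c=cap('wrist','wrist16');s=bot.get_state();print(s['position'],s['grip_width']*88,s['ft_force'])
im=c['pixels'][10:230,150:370]; cv2.imwrite('pics/wrist16c.png',cv2.resize(im,None,fx=2.7,fy=2.7))
p=cloud(c)
for n,w in dict(a=(579.3,15.5,50),c=(557,116.5,50)).items():
    m=(np.hypot(p[...,0]-w[0],p[...,1]-w[1])<11)&(p[...,2]>30); q=p[m]; A=np.c_[q[:,:2]-q[:,:2].mean(0),np.ones(len(q))]; f=np.linalg.lstsq(A,q[:,2],rcond=None)[0]; print(n,len(q),'plane z',f[2].round(1),'tilt deg',np.degrees(np.hypot(*f[:2])).round(1))
to([520,-239,45],12.75)
E
```

```text
[597.59762944 -62.24946814 158.87519836] 35.20762224758229 [ 0.50825332  0.46488469 -0.14827009]
a 465 plane z 50.0 tilt deg 0.3
c 0 plane z 0.0 tilt deg 0.0
row [-155.5 -114.4  113.9] [-0.0009 -0.0005 -0.0015] rows 4.0 q7 0.2 F [ 0.5  0.5 -0.1] t 24.55<stdin>:6: RuntimeWarning: Mean of empty slice.
  ret = um.true_divide(
```

View pics/wrist16c.png

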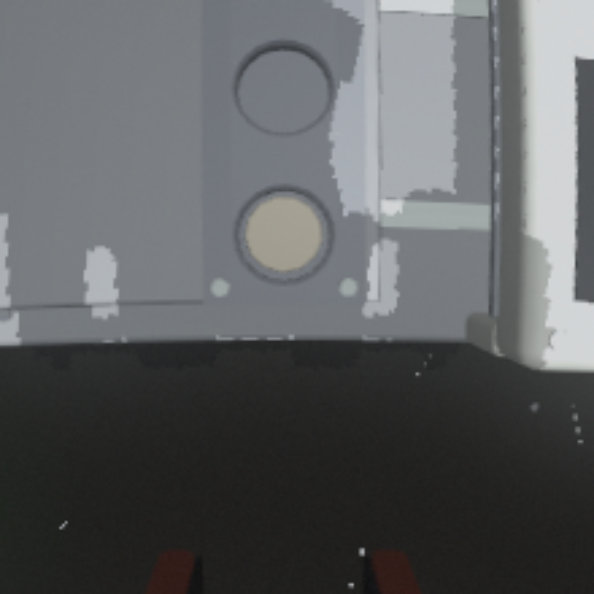

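Pellet lies flat in well a (crop 283,233; top at 50.0 mm, tilt 0.3°), centred. Now the second one.

Request:
arm_command(
  series=[
    [-30, -22, 0, 0, 0, 0],
    [-60, -44, 0, 0, 0, 0],
    [-90, -66, 0, 0, 0, 0],
    [-120, -88, 10, 0, 0, 0],
    [-145, -107, 40, 0, 0, 0],
    [-155.5, -114.5, 75, -0.001, 0, -0.001],
    [-155.5, -114.5, 105, -0.001, 0, -0.001],
    [-155.5, -114.5, 114, -0.001, 0, -0.001],
    [-155.5, -114.5, 114, -0.001, 0, -0.001],
    [-155.5, -114.5, 114, -0.001, 0, -0.001],
  ],
)

```text
t: 25.8
position: [520.9, -238.6, 46.1]
orientation: [3.14, 0.0, 1.794]
ft_force: [-0.1, 0.1, -1.0]
grip_width: 0.4
```

```bash
python3 - <<'E'
from h import *
c=cap('wrist','wrist17');print(bot.get_state()['position'])
px=c['pixels'].astype(int);b,g,r=px[...,0],px[...,1],px[...,2];p=cloud(c)
mk=((abs(p[...,2]-18.5)<2.5)&(abs(p[...,0]-520)<25)&(abs(p[...,1]+239)<25)&(r-b>5)).astype(np.uint8)
cn=max(cv2.findContours(mk,cv2.RETR_EXTERNAL,cv2.CHAIN_APPROX_NONE)[0],key=len); el=cv2.fitEllipse(cn); print(len(cn),el,onz(c,*el[0],18.5))
print(proj(c,(520,-239,18.5)))
to([520,-239,10],12.75)
im=c['pixels'][120:340,150:370]; cv2.imwrite('pics/wrist17c.png',cv2.resize(im,None,fx=2.7,fy=2.7))
E
```

```text
[ 520.93604107 -238.83964685   46.16186948]
92 ((255.0767822265625, 206.4478302001953), (16.53982162475586, 38.04189682006836), 95.67340087890625) [ 518.99309127 -232.27482428   18.5       ]
(np.float64(254.32697657249656), np.float64(215.73042263120135))
row [ 0.1 -1.  36.2] [0.0019 0.0005 0.0002] rows 1.0 q7 0.53 F [-0.2 -0.5  1. ] t 25.85
```

View pics/wrist17c.png

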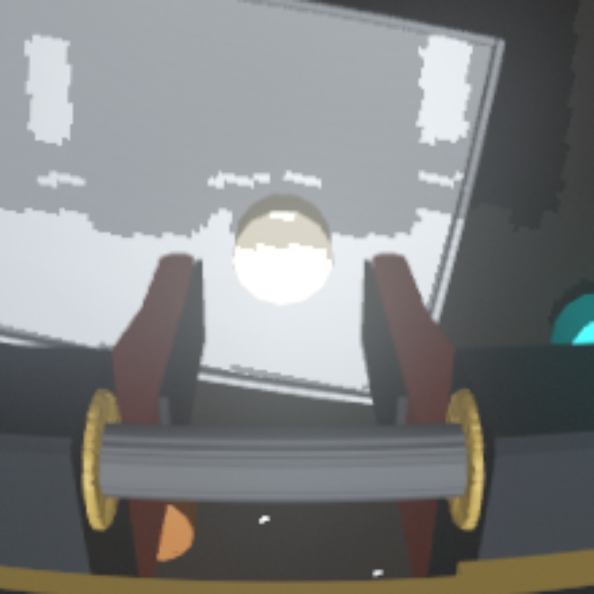

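Request:
arm_command(
  series=[
    [0.5, -0.7, 12, 0.001, 0, 0],
    [0.5, -0.7, 24, 0.001, 0, 0],
    [0.5, -0.7, 32, 0.001, 0, 0],
    [0.5, -0.7, 36, 0.001, 0, 0],
    [0.5, -0.7, 36, 0.001, 0, 0],
    [0.5, -0.7, 36, 0.001, 0, 0],
  ],
)

```text
t: 26.6
position: [520.4, -238.6, 10.3]
orientation: [3.14, 0.001, 1.793]
ft_force: [1.0, -0.8, -0.0]
grip_width: 0.399
```

Request:
arm_command(
  series=[
    [0, 0, 0, 0, 0, 0],
    [0, 0, 0, 0, 0, 0],
    [0, 0, 0, 0, 0, 0],
    [0, 0, 0, 0, 0, 0],
    [0, 0, 0, 0, 0, 0],
    [0, 0, 0, 0, 0, 0],
  ],
  claw=0,
)

```text
t: 27.35
position: [520.6, -238.7, 10.6]
orientation: [3.14, 0.001, 1.794]
ft_force: [-1.0, 0.5, 6.1]
grip_width: 0.271
```

Request:
arm_command(
  series=[
    [0, 0, -5, 0, 0, 0],
    [0, 0, -15, 0, 0, 0],
    [0, 0, -30, 0, 0, 0],
    [0, 0, -50, 0, 0, 0],
    [0, 0, -70, 0, 0, 0],
    [0, 0, -85, 0, 0, 0],
    [0, 0, -90, 0, 0, 0],
    [0, 0, -90, 0, 0, 0],
  ],
)

```text
t: 28.35
position: [520.5, -238.7, 100.8]
orientation: [3.14, 0.001, 1.793]
ft_force: [-0.5, 0.1, -0.3]
grip_width: 0.274
```

```bash
python3 - <<'E'
from h import *
c=cap('wrist','wrist18');s=bot.get_state();print(s['position'],s['grip_width']*88,s['ft_force'])
im=c['pixels'][120:340,150:370]; cv2.imwrite('pics/wrist18c.png',cv2.resize(im,None,fx=2.7,fy=2.7))
to([568.5,65.7,100],12.75)
E
```

```text
[ 520.21952096 -238.55289822  100.32703249] 23.951459964423258 [0.37969122 0.83570619 0.16628659]
row [286.1 114.3   0.3] [0.0013 0.0007 0.0001] rows 5.0 q7 0.54 F [0.4 0.8 0.2] t 28.4
```

View pics/wrist18c.png

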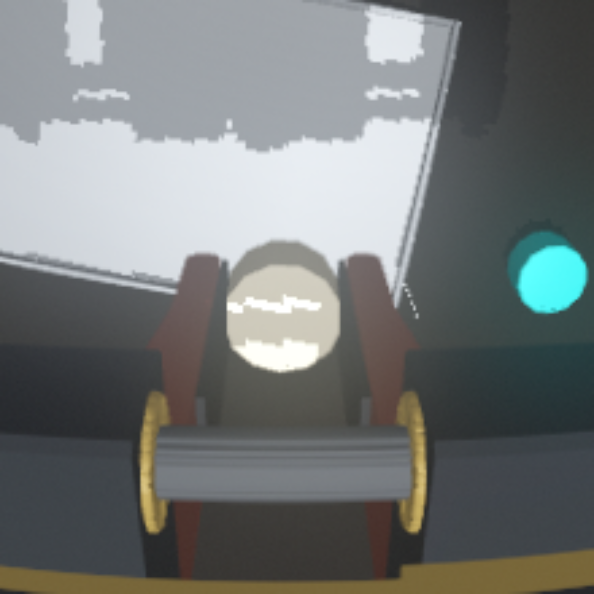

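Request:
arm_command(
  series=[
    [25, 10, 0, 0, 0, 0],
    [60, 24, 0, 0, 0, 0],
    [100, 40, 0, 0, 0, 0],
    [140, 56, 0, 0, 0, 0],
    [180, 72, 0, 0, 0, 0],
    [220, 88, 0, 0, 0, 0],
    [255, 102, 0, 0, 0, 0],
    [277, 111, 0, 0, 0, 0],
    [286.5, 114.5, 0, 0.001, 0.001, 0],
    [286.5, 114.5, 0, 0.001, 0.001, 0],
    [286.5, 114.5, 0, 0.001, 0.001, 0],
  ],
)

```text
t: 29.78
position: [568.4, 64.6, 100.0]
orientation: [-3.141, 0.0, 1.792]
ft_force: [0.0, 0.9, -0.4]
grip_width: 0.275
```

```bash
python3 - <<'E'
from h import *
to([568.7,66,53],12.75); print(bot.get_state()['position'])
E
```

```text
row [ 1.3  0.6 47. ] [-0.0004  0.0004 -0.0015] rows 1.0 q7 -0.04 F [ 0.   0.9 -0.4] t 29.775
[568.41854824  64.58907935 100.00754515]
```

Request:
arm_command(
  series=[
    [0.5, 0.3, 10, 0, 0, 0],
    [1.3, 0.6, 22, 0, 0, -0.001],
    [1.3, 0.6, 34, 0, 0, -0.001],
    [1.3, 0.6, 42, 0, 0, -0.001],
    [1.3, 0.6, 46, 0, 0, -0.001],
    [1.3, 0.6, 46, 0, 0, -0.001],
  ],
)

```text
t: 30.52
position: [568.6, 66.0, 53.7]
orientation: [-3.141, 0.0, 1.793]
ft_force: [-0.2, -0.3, 0.8]
grip_width: 0.27
```

```bash
python3 - <<'E'
from h import *
c=cap('wrist','wrist19');s=bot.get_state();print(s['position'],s['grip_width']*88,s['ft_force'])
im=c['pixels'][100:290,160:350]; cv2.imwrite('pics/wrist19c.png',cv2.resize(im,None,fx=3,fy=3))
print(proj(c,(568,65.8,43)))
to([568.7,66.2,44.5],12.75)
E
```

```text
[568.79301877  66.01398375  54.05865182] 24.061961839119686 [-0.02119367 -0.45865684  0.15404289]
(np.float64(255.05142534220482), np.float64(225.4100743334135))
row [ 0.2 -0.   9.6] [-0.0003  0.0003 -0.0004] rows 1.0 q7 -0.05 F [-0.  -0.5  0.2] t 30.575
```

View pics/wrist19c.png

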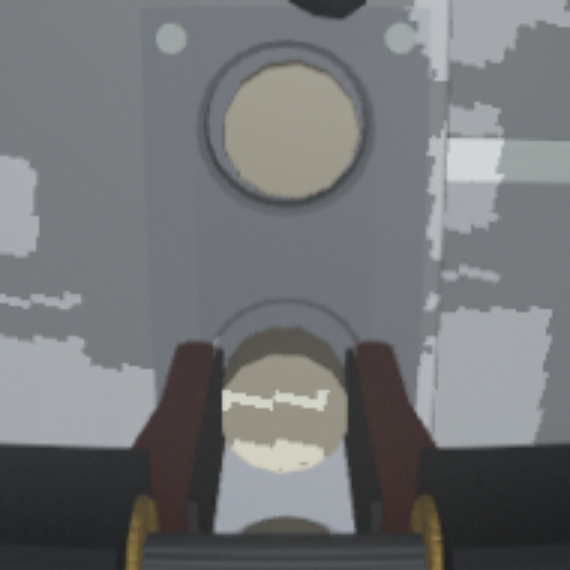

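Request:
arm_command(
  series=[
    [0, 0.2, 3, 0, 0, 0],
    [0, 0.2, 6, 0, 0, 0],
    [0, 0.2, 9, 0, 0, 0],
    [0, 0.2, 9.8, 0, 0, 0],
    [0, 0.2, 9.8, 0, 0, 0],
    [0, 0.2, 9.8, 0, 0, 0],
  ],
)

```text
t: 31.32
position: [569.1, 66.1, 44.3]
orientation: [-3.141, 0.0, 1.793]
ft_force: [-0.4, -0.4, -0.3]
grip_width: 0.272
```

Request:
arm_command(
  series=[
    [0, 0, 0, 0, 0, 0],
    [0, 0, 0, 0, 0, 0],
    [0, 0, 0, 0, 0, 0],
    [0, 0, -10, 0, 0, 0],
    [0, 0, -30, 0, 0, 0],
    [0, 0, -60, 0, 0, 0],
    [0, 0, -90, 0, 0, 0],
    [-30, 0, -115, 0, 0, 0],
    [-60, 0, -125, 0, 0, 0],
    [-80, 0, -125, 0, 0, 0],
    [-80, 0, -125, 0, 0, 0],
  ],
  claw=0.4,
)

```text
t: 32.7
position: [586.5, -13.5, 169.0]
orientation: [-3.141, 0.001, 1.79]
ft_force: [-0.3, 0.8, -0.9]
grip_width: 0.401
```

```bash
python3 - <<'E'
from h import *
c=cap('wrist','wrist20');s=bot.get_state();print(s['position'],s['grip_width']*88,s['ft_force'])
p=cloud(c)
for n,w in dict(a=(579.3,15.5,50),b=(568,65.8,50),c=(557,116.5,50)).items():
    m=(np.hypot(p[...,0]-w[0],p[...,1]-w[1])<10)&(p[...,2]>30); q=p[m]
    if len(q)<20: print(n,len(q)); continue
    A=np.c_[q[:,:2]-q[:,:2].mean(0),np.ones(len(q))]; f=np.linalg.lstsq(A,q[:,2],rcond=None)[0]; print(n,len(q),'plane z',f[2].round(1),'tilt deg',np.degrees(np.hypot(*f[:2])).round(1))
m=(c['pixels'].max(-1)<75)&(p[...,2]>75)&(p[...,2]<115)&(abs(p[...,0]-562)<40)&(abs(p[...,1]-163)<40); q=p[m]; print('T',len(q))
if len(q)>50: print(np.percentile(q[:,2],[50,95]),cv2.minAreaRect(q[:,:2].astype(np.float32)))
for n in ['scene','side']:
    c2=cap(n,n+'20'); p2=cloud(c2); q=p2[(p2[...,2]>66)&(p2[...,2]<74)&(abs(p2[...,0]-447)<30)&(abs(p2[...,1]-39)<50)]
    if len(q)>20: print(n,'handle',cv2.minAreaRect(q[:,:2].astype(np.float32)))
E
```

```text
[586.21554309 -11.78807556 168.72174052] 35.40647709683228 [-0.03038605  1.07718091  0.02211006]
a 5435 plane z 264.6 tilt deg 587.6
b 354 plane z 50.0 tilt deg 0.6
c 341 plane z 49.9 tilt deg 0.4
T 112
[94.8955485  97.63359595] ((556.6697998046875, 142.2750701904297), (13.80318546295166, 5.9754815101623535), 16.908267974853516)
scene handle ((447.4280090332031, 34.43925857543945), (9.67366886138916, 68.03629302978516), 12.86438274383545)
side handle ((450.2061462402344, 34.351261138916016), (10.298219680786133, 74.98737335205078), 12.526214599609375)
```

View pics/wrist20.png

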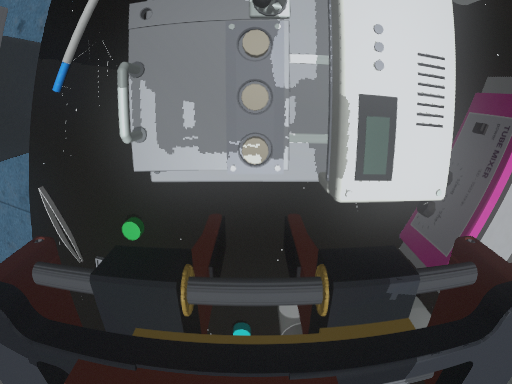

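View pics/side20.png

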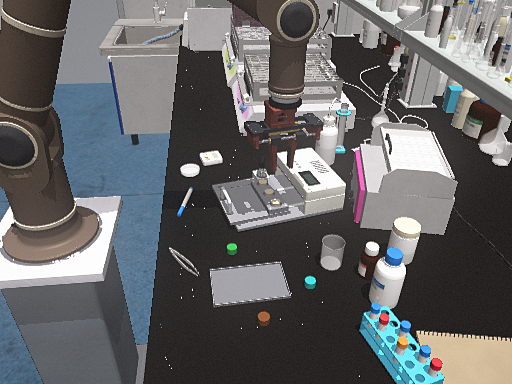

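View pics/scene20.png

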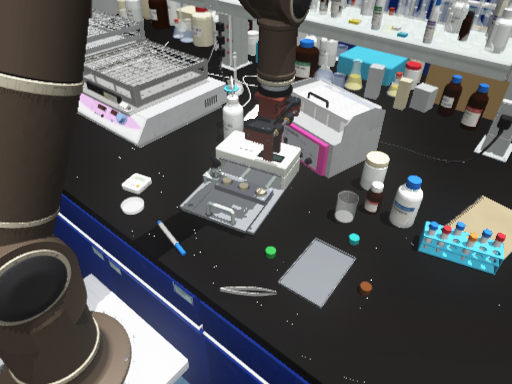

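```bash
python3 - <<'E'
from h import *
c=cap('wrist'); p=cloud(c)
q=p[(np.hypot(p[...,0]-579.3,p[...,1]-15.5)<10)&(p[...,2]>30)&(p[...,2]<60)]
A=np.c_[q[:,:2]-q[:,:2].mean(0),np.ones(len(q))]; f=np.linalg.lstsq(A,q[:,2],rcond=None)[0]; print(len(q),f[2],np.degrees(np.hypot(*f[:2])))
q=p[(p[...,2]>66)&(p[...,2]<74)&(abs(p[...,0]-447)<30)&(abs(p[...,1]-39)<50)]; print('handle',cv2.minAreaRect(q[:,:2].astype(np.float32)))
c=cap('side'); im=c['pixels'][150:250,220:340]; cv2.imwrite('pics/side21c.png',cv2.resize(im,None,fx=5,fy=5,interpolation=cv2.INTER_CUBIC))
s=bot.get_state(); print(s['t'],np.abs(s['dq']).max())
E
```

```text
335 50.19434070249013 1.4732167233093634
handle ((447.1495056152344, 37.96474075317383), (11.008546829223633, 73.78451538085938), 13.345232963562012)
32.95 0.0031684798474295108
```

View pics/side21c.png

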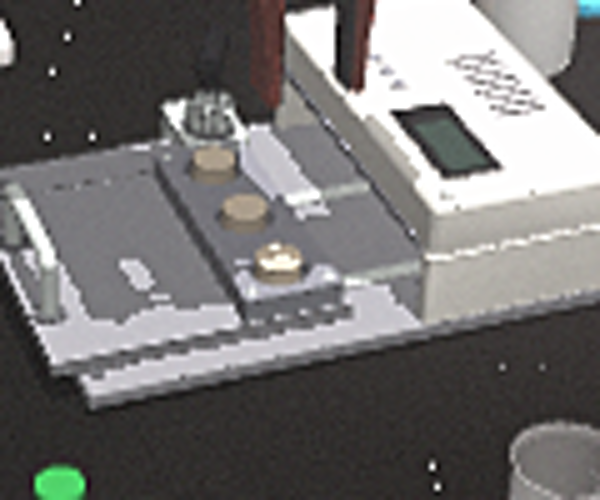

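```bash
python3 -c "
from bench import bot
print(bot.finish_job())"
```

```text
the job is handed in; nothing more can be done
None
```

I handed the job in at about 33 s, with every step done in the order asked.

**What I did**
- **Plunger:** I lifted it about 15 mm, twisted it +60° and let it down. It stayed up by itself: lift about 9.1 mm and about 59.6° once released.
- **Carriage:** I drew it out 130 mm until it stopped moving and the force rose to about 11 N. The handle was still in that place at the end.
- **Pellets:** I laid the two stone-coloured pellets from the tray in wells a and b. The pellet in well c and the brown, green and turquoise look-alikes were not touched.

**What the last checks showed**
- **Pellet tops:** All three measured about 50 mm above the worktop. The fitted tilt was 0.6° in b and 0.4° in c.
- **Well a:** Straight after placing, its pellet measured 0.3° tilt. The final reading was 1.5°, with glare on its top. I took that as depth noise because the height was unchanged.
- **Plunger:** It was only partly visible in the last pictures. The part in view was at the raised height, about 95–98 mm. The angle was last measured just after I let go of it.
- **Bystanders:** The tray is empty. The beaker, tweezers and petri dish look unmoved in the two fixed views, judged by eye.

**Measurements that disagreed**
- The gripper read about 24 mm on the 26 mm pellets, but both were held securely.
- The scene camera placed the pellets 2–3 mm away from where the other views did. I corrected this with close wrist views.
- Triangulating the well rims gave about 38 mm instead of 43 mm. The depth readings gave 43 mm for the block top and 34 mm for the well floors, so I used those.

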